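# Release the stuck drawer of the salon box from behind

### The arm

A 7-joint arm with a two-finger parallel gripper is mounted at the origin on the work surface. World frame = base frame: x ahead of the robot, y to its left, z up, the work surface at z = 0. Lengths are in m, angles in rad, forces in N, time in s.
With the tool pointing down it reaches from about 0.35 to 0.775 m from the base axis. Payload 3.1 kg.
Tool frame: the origin (TCP) lies on the centre line of the jaws, within the pads' length; the fingertips stand 8 mm ahead of it and the grasp point (between the pads) lies 11 mm behind it (manip.tip_extent is the distance from the TCP to the fingertips, in m); z points along the fingers, y is the direction in which the jaws open and shut (so a half turn about z gives the same grasp; the last joint's range is limited). The gripper opens to 85 mm and grips with 20 to 120 N. Pads are 22 mm wide; open, the fingers measure 114 mm over their backs; the gripper's body (76 mm by 85 mm) begins 54 mm behind the grasp point. The pads swing forward as they close: fully open they stand 13 mm farther back than shut.
Start: joints at [-1.341, 0.311, 0.014, 1.512, -0.004, 1.319, -0.027], TCP at [0.148, 0.53, 0.239] pointing down, gripper open.
Joint ranges: [-2.7, 2.7], [-0.3, 1.91], [-1.27, 1.3], [0.12, 2.57], [-1.44, 4.58], [0.2, 2.03], [-3.05, 3.05]. Speed limits (rad/s): [2.79, 2.79, 3.14, 3.14, 3.14, 3.14, 3.14].

### API

Orientations are given as a unit quaternion [x, y, z, w].
In Python, from cell import get_obs, eyes, manip gives the robot as it stands.
- The arm moves only by the tool arm_command, never from a script. Its argument "increments" is text: rows parted by semicolons, each of 7 numbers parted by spaces: the shift along the tool's x, y, z scaled (see below), then the turn, a rotation vector about the tool's x, y, z scaled (see below), then the opening, from -1 (shut) to 1 (fully open), so that 0 is half open. A call has 1 to 8 rows; each row is the pose to reach, as a shift and turn from the pose commanded when the call began, along the tool's axes at that moment, turning the shorter way round; what a row does not reach only later rows make up. The controller multiplies each number of a shift by 150 mm and each number of a turn by pi rad. A row lasts 1/12 s, in which the tool goes at most 41.7 mm and 7.16 degrees, less where a joint would pass 70% of its speed; a pose out of reach is approached as far as the arm can. A call with a number of a shift or a turn outside -1 to 1 is refused whole. A call with a gripper value outside its range is refused whole. The fingers move at their own pace and stop on an object; the grip force is fixed at half the most. Time passes only in rows, so rows that repeat a pose let the fingers close. It gives the time, the measured TCP pose, the force and the opening at its end, in the units of the state.
- get_obs(): the state, without advancing time (a new reading comes with each control period).
- eyes.camera(name): name is "scene" or "top" or "wrist"; returns (picture, depth): 384x512x3 uint8, red, green, blue; 384x512 float32, m along the optical axis (not along the pixel's ray), 0 where there is no reading.
- eyes.calibration(name): a dict with "fx", "fy", "cx", "cy" (pixels), "k1" (the pictures are not rectified: a ray, as slopes to the right and down, at radius r is drawn at 1 + k1 r^2 times it, then the intrinsics apply), "rvec" (rotation vector, rad) and "tvec" (3), from world to camera coordinates, as OpenCV has them. Camera axes: x right, y down, z forward; pixel columns grow to the right and rows downward; lengths in m; the calibration is good to about 2 mm. A picture is of the moment at which its call begins: read the wrist's pose just before it. calibration takes no time and is no camera call; for the wrist camera it gives the pose at the moment of the call.
- manip.hand_in(): hands the job in, once; it reports no verdict.
The state is a dict: "clock": time; "qpos": joint angles; "qd": joint speeds; "effort": joint torques, N m; "ee_pos": TCP position; "tool_rot": TCP orientation; "force": force on the tool from outside, world axes, zero at the start; "torque": the same for the moment, N m; "gripper_width": finger opening in m.
Only numpy, scipy, OpenCV 4.12 (cv2) and the standard library are available. Lean on these libraries where they do the work, as an engineer would, in place of code of your own. Each camera call takes 0.05 s, during which the arm holds its last target.

### The job

The drawer of the white box is held shut by its spring catch. Take the green-handled dowel tool from its black rest, put the dowel through the orange-ringed hole in the box's back and press the catch until the drawer springs out, gently, since the box must never be pushed with more than about 15 N with the tool. Then pull the drawer fully out by its black handle and have the tool lying back on the rest as it was, leaving the bottles, jar and cup where they stand.

Things in the scene. Friction and masses are not known exactly. Their poses are not given: they have to be found in the camera images.
- drawer_box: White drawer box with a clear top, fixed to the table: 170 deep (x) x 160 wide (y) x 120 mm high. Origin: centre of its underside; its x axis runs level from the back (hole side, outer face at x = -85 mm) to the front (drawer side), z up. Its back faces roughly to the robot's right (-y of the world), at a varying angle.
- hole (a point): Centre of the hole's mouth in the outer face of the 10 mm thick back panel, 60 mm above the table; axes as the box (push along +x). The round hole is 16 mm wide, its outer rim chamfered 3 mm (22 mm at the face), marked by a flat orange ring about 30 mm across.
- catch_pin (a point): Hinge pin of the spring catch, fixed in the box, 19 mm inside the outer back face, 95 mm up. A brass push pad (30 wide, 26 high) hangs 35 mm below it, behind the hole, at an unknown depth: the tip meets it 11 to 35 mm past the outer face, resisting with 3 to 5 N, rising. The catch lets go some 7 to 8 mm further on, at 7 to 11 N; a hard stop follows about 9 mm after first touch.
- drawer (a joint): How far the drawer has slid out along the box's +x, in m: 0 shut, 0.09 at its stop (fully out). Up to 4 mm of creep while the catch lifts; when the catch lets go a spring throws it out to about 0.03 and it stays there; beyond that it slides freely, with about 1 N of friction, and stays where it is left.
- drawer_handle (a point): Middle of the drawer's black bar handle, which moves with the drawer: 10 mm round bar, 84 mm long, along the box's y, 45 mm in front of the drawer's front (bar centre to face), 95 mm above the table, box top 25 mm higher; axes as the box. It can be pinched from above.
- tool_grip (a point): Centre of the tool's green block handle: 80 long (x) x 22 wide (y) x 24 mm high (z). x points along the tool to the dowel's tip, z up. The tool weighs 60 g or so and starts lying level across its rest.
- tool_tip (a point): The round tip of the tool's wooden dowel, on the handle's centre line, 120 mm from the handle's centre; the dowel is 10 mm thick and stands 80 mm out of the handle; axes as the handle.
- rest_top (a point): Centre of the seat of the black tool rest, fixed to the table: 28 mm above the table; x along the tool. Two saddles 14 mm long, 30 mm wide, their centres 32 mm either way along x, carry the handle; between them is a 50 mm gap, open down to a 6 mm base plate (100 x 50 mm), for the fingers. With the tool in place the handle's centre is 12 mm above this point and x axes agree.
- polish_red: Red nail-polish bottle (loose bystander, leave alone), 30 mm across, 78 mm tall with black cap; origin under its centre; stands upright
- polish_blue: Blue nail-polish bottle (loose bystander, leave alone), 30 mm across, 78 mm tall with black cap; origin under its centre; stands upright
- polish_yellow: Yellow nail-polish bottle (loose bystander, leave alone), 30 mm across, 78 mm tall with black cap; origin under its centre; stands upright
- jar: Clear jar with red lid (loose bystander), 64 mm across, 75 mm tall; origin under its centre
- spray: White bottle (loose bystander), 48 mm across, 120 mm tall; origin under its centre
- cup: White cup (loose bystander), 72 mm across, 80 mm tall; origin under its centre
- tool: The whole tool; origin under the centre of its handle, axes as point tool_grip.
There are look-alikes about, which are no part of the job. Leave any pink look-alike of the tool alone. What is shaped like the part that bears rest_top but blue is not meant.

How it is judged:
On the way, in this order (a step that is already met when the one before it is completed fails the run):
1. the dowel is through the hole and the drawer has sprung out (more than 15 mm) (value of joint drawer above 0.015 m and x of tool_tip in the frame of drawer_box between -0.08 and 0 m and y of tool_tip in the frame of drawer_box between -0.015 and 0.015 m and z of tool_tip in the frame of drawer_box between 0.04 and 0.08 m), for 0.1 s.
2. the drawer has been pulled out by more than 75 mm (value of joint drawer above 0.075 m), for 0.2 s.
At the end, for the whole second after the job is handed in: The drawer stands more than 75 mm out; the tool lies at rest across its rest, upright (within 0.15 rad), centred within 18 mm, its length along the rest's within 0.25 rad, handle centre 8 to 17 mm above the seat (value of joint drawer above 0.075 m and horizontal distance between tool_grip and rest_top below 0.018 m and z of tool_grip in the frame of rest_top between 0.008 and 0.017 m and angle between the x axis of tool_grip and the x axis of rest_top, either way round below 0.25 rad and angle between tool_grip's own z axis and vertical below 0.15 rad and linear speed of tool below 0.01 m/s); the robot touches nothing.
It fails at once if the tool pushes on the box with more than 16 N (contact force between tool and drawer_box above 16 N).
It fails at once if a bystander bottle, jar or cup is moved by more than 30 mm (distance of any of polish_red, polish_blue, polish_yellow, jar, spray, cup from where it was at the start of the episode above 0.03 m).
It also fails if it takes over 72 s, if anything falls off the work surface, if the arm or the gripper's body presses on something with over 40 N, if the wrist force passes 120 N, or if a joint passes its speed limit or range.

## Working session

There is one attempt and no reset: what is moved stays moved. The work goes in short steps, Python scripts to look and compute and a tool call to move; the robot and the scene stay as the last step left them, time stands still between calls to the robot, and variables do not carry over. Pictures are saved under pics/ and viewed, and the job is handed in when it is done.

Besides the shell and the picture viewer there is one more tool, called after "Call:" as name(argument=value, ...), one argument or row to a line, values as JSON. arm_command: Moves the arm, as the interface text tells. Shifts and turns lie within -1 to 1; 1 stands for 150 mm of shift or pi rad of turn. Its arguments: {"type":"object","properties":{"increments":{"type":"string"}},"required":["increments"]}

```bash
ls; mkdir -p pics
python3 - <<'E'
from cell import get_obs, eyes, manip
import cv2,numpy as np
print(get_obs())
for n in ["scene","top","wrist"]:
    c=eyes.calibration(n);print(n,c)
    p,d=eyes.camera(n);cv2.imwrite(f"pics/{n}0.png",p[:,:,::-1]);np.savez(f"{n}0.npz",p=p,d=d,**c)
E
```

```text
pics
{'clock': 0.0, 'qpos': array([-1.34070042,  0.31176048,  0.01397609,  1.5131158 , -0.00435685,
        1.31923153, -0.02719399]), 'qd': array([ 0.00021174,  0.00037299,  0.00027441, -0.00046312,  0.00061078,
        0.00013981,  0.00101355]), 'effort': array([-3.38885338e-04, -3.79910624e+01,  1.45758041e-01, -2.30589598e+01,
        1.22197121e-02,  1.37714119e-02,  1.60366363e-05]), 'ee_pos': array([0.14744811, 0.52908865, 0.23817825]), 'tool_rot': array([ 1.35426197e-01,  9.90786658e-01, -1.23859064e-03, -9.99880431e-05]), 'force': array([0.18487193, 0.66377002, 0.44406306]), 'torque': array([ 0.01888655, -0.03439552, -0.05220735]), 'gripper_width': 0.08562637058447965}
scene {'fx': 363.6754088193212, 'fy': 363.6754088193212, 'cx': 253.2639450561964, 'cy': 184.40385821999595, 'k1': -0.027974010376028532, 'rvec': array([ 2.06936561,  0.56062859, -0.34674836]), 'tvec': array([-0.39388118, -0.09929528,  1.25357317])}
top {'fx': 368.30683572254634, 'fy': 368.30683572254634, 'cx': 251.0716718562906, 'cy': 188.24669789875847, 'k1': -0.061838057159986436, 'rvec': array([ 2.2333815 , -2.18702457,  0.09158595]), 'tvec': array([-0.12388852,  0.50474971,  0.96775549])}
wrist {'fx': 320.0027137638616, 'fy': 320.0027137638616, 'cx': 254.95162352771555, 'cy': 193.62307059711384, 'k1': -0.00450891932042227, 'rvec': array([-2.28369389, -1.73571974, -0.28251187]), 'tvec': array([-0.54869118, -0.04191952,  0.38020164])}
```

View pics/scene0.png

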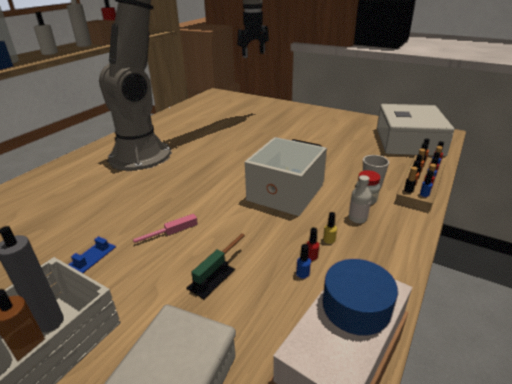

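View pics/top0.png

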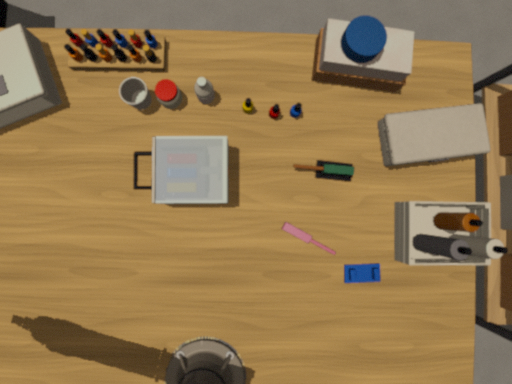

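View pics/wrist0.png

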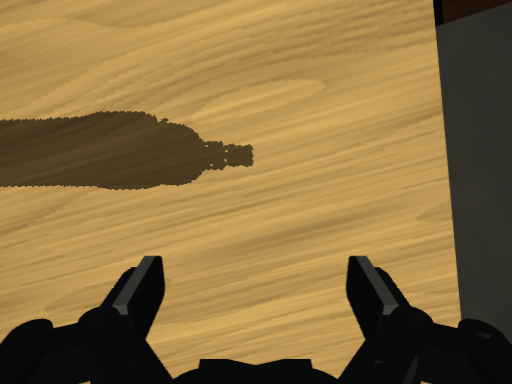

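The top view shows the box at (190,170) with its handle on the left, the green tool at (325,170) with the dowel pointing to the box, and bystanders along the row at v≈100. The scene view shows the orange ring at about (271,188).

```bash
cat > h.py <<'E'
import cv2,numpy as np
from scipy.spatial.transform import Rotation as R
def load(f): return dict(np.load(f))
def ray(c,uv):
    uv=np.asarray(uv,float).reshape(-1,2)
    x=(uv[:,0]-c['cx'])/c['fx'];y=(uv[:,1]-c['cy'])/c['fy']
    rd=np.hypot(x,y);r=rd.copy()
    for _ in range(20): r=rd/(1+c['k1']*r*r)
    s=1/(1+c['k1']*r*r)
    d=np.stack([x*s,y*s,np.ones_like(x)],1)
    M=R.from_rotvec(c['rvec']).as_matrix()
    return -M.T@c['tvec'], d@M
def plane(c,uv,z):
    o,d=ray(c,uv);return o+d*((z-o[2])/d[:,2])[:,None]
def pts(c,uv,dep):
    o,d=ray(c,uv);return o+d*np.asarray(dep).reshape(-1,1)
def proj(c,P):
    P=np.atleast_2d(P);q=P@R.from_rotvec(c['rvec']).as_matrix().T+c['tvec']
    s=q[:,:2]/q[:,2:];r2=(s**2).sum(1,keepdims=True);s=s*(1+c['k1']*r2)
    return s*[c['fx'],c['fy']]+[c['cx'],c['cy']]
def rect(mask):
    cs,_=cv2.findContours(mask.astype(np.uint8),cv2.RETR_EXTERNAL,cv2.CHAIN_APPROX_NONE)
    k=max(cs,key=cv2.contourArea);return cv2.minAreaRect(k),k
E
python3 - <<'E'
from h import *
t=load('top0.npz');s=load('scene0.npz')
def hsv(p):return cv2.cvtColor(p,cv2.COLOR_RGB2HSV).astype(int)
H=hsv(t['p']);u,v=np.meshgrid(range(512),range(384))
g=(H[...,0]>65)&(H[...,0]<95)&(H[...,1]>100)&(H[...,2]>40)&(abs(u-330)<40)&(abs(v-170)<20)
r,k=rect(g);b=cv2.boxPoints(r);P=plane(t,b,.052);print('handle',g.sum(),r,P.mean(0),np.linalg.norm(P-np.roll(P,1,0),axis=1));print(P)
ys,xs=np.where(g);d=t['d'][ys,xs];q=pts(t,np.c_[xs,ys],d);print('depth mean',q.mean(0),np.percentile(q[:,2],[10,50,90]))
crop=t['p'][125:220,120:365];cv2.imwrite('pics/ctop.png',cv2.resize(crop[:,:,::-1],None,fx=3.2,fy=3.2,interpolation=cv2.INTER_CUBIC))
crop=s['p'][130:300,180:350];cv2.imwrite('pics/cscene.png',cv2.resize(crop[:,:,::-1],None,fx=3.5,fy=3.5,interpolation=cv2.INTER_CUBIC))
# box rim by depth
q=pts(t,np.c_[u.ravel(),v.ravel()],t['d'].ravel()).reshape(384,512,3)
m=(q[...,2]>.105)&(q[...,2]<.135)&(abs(u-190)<50)&(abs(v-170)<50)
r,k=rect(m);b=cv2.boxPoints(r);P=plane(t,b,.12);print('box',r);print(P,P.mean(0),np.linalg.norm(P-np.roll(P,1,0),axis=1))
for uv in [(190,170),(135,170),(325,170),(205,360)]: print(uv,q[uv[1],uv[0]])
for n,uv in dict(blue=(297,111),red=(275,112),yel=(248,106),spray=(204,88),jar=(167,93),cup=(133,92)).items(): print(n,plane(t,[uv],.06)[0])
E
```

```text
handle 245 ((337.70294189453125, 169.36175537109375), (28.914583206176758, 9.203579902648926), 4.398705005645752) [ 0.55944602 -0.33680936  0.052     ] [0.07623874 0.02404562 0.0763618  0.02415704]
[[ 0.54940086 -0.29788583  0.052     ]
 [ 0.57339005 -0.29953232  0.052     ]
 [ 0.56954247 -0.37579713  0.052     ]
 [ 0.54545072 -0.37402217  0.052     ]]
depth mean [ 0.55912569 -0.33675277  0.05459072] [0.04872591 0.05188385 0.05387673]
box ((189.5, 169.5), (67.0, 75.0), 90.0)
[[ 0.62177152  0.12962056  0.12      ]
 [ 0.62595939 -0.04976846  0.12      ]
 [ 0.46547655 -0.05360748  0.12      ]
 [ 0.4616856   0.12391544  0.12      ]] [0.54372327 0.03754001 0.12      ] [0.16018754 0.1794379  0.16052875 0.17756339]
(190, 170) [0.54176523 0.03578702 0.1232478 ]
(135, 170) [0.54116466 0.17296749 0.09948479]
(325, 170) [ 0.55682891 -0.30300239  0.0530325 ]
(205, 360) [ 0.0658418  -0.00389549  0.04908647]
blue [ 0.70803212 -0.22698185  0.06      ]
red [ 0.70362109 -0.16980091  0.06      ]
yel [ 0.7173468  -0.09966836  0.06      ]
spray [0.76173072 0.01508549 0.06      ]
jar [0.74619268 0.11005002 0.06      ]
cup [0.74699662 0.19802262 0.06      ]
```

View pics/ctop.png

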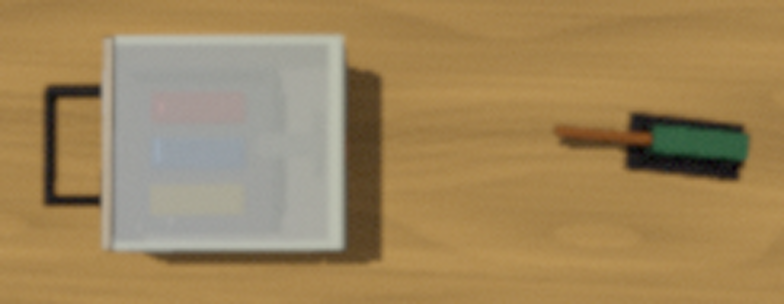

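View pics/cscene.png

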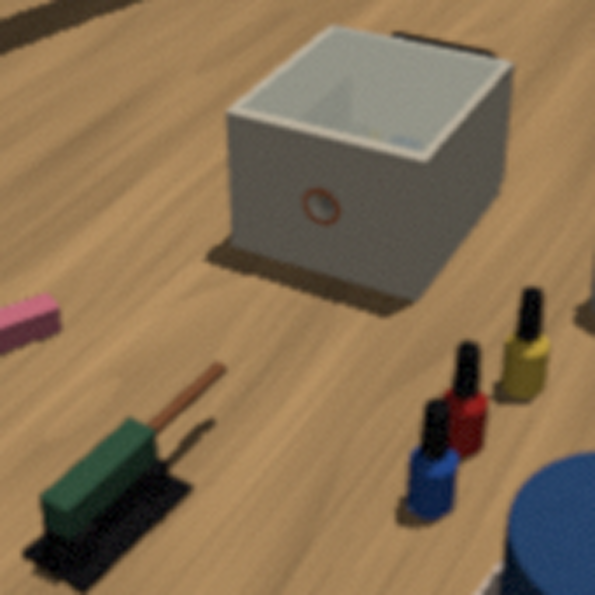

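Run:
```python
from h import *
from cell import get_obs
o=get_obs();T=R.from_quat(o['tool_rot']).as_matrix();print('tool axes cols\n',T.round(3))
w=load('wrist0.npz');M=R.from_rotvec(w['rvec']).as_matrix();c=-M.T@w['tvec']
print('cam in tool',T.T@(c-o['ee_pos']),'cam axes in tool (rows x,y,z)\n',(M@T).round(3))
t=load('top0.npz');s=load('scene0.npz')
# ring
p=s['p'].astype(int);Hs=cv2.cvtColor(s['p'],cv2.COLOR_RGB2HSV).astype(int)
u,v=np.meshgrid(range(512),range(384))
m=(p[...,0]-p[...,2]>25)&(abs(u-271)<12)&(abs(v-188)<12)
k=np.argwhere(m)[:,::-1].astype(np.float32);print(len(k));e=cv2.fitEllipse(cv2.convexHull(k));print(e)
print('ring@z.06',plane(s,[e[0]],.06), 'depth pts',pts(s,k,s['d'][m]).mean(0))
q=pts(s,k,s['d'][m]);print(q.min(0),q.max(0))
# back-panel plane fit from scene depth
A=pts(s,np.c_[u.ravel(),v.ravel()],s['d'].ravel()).reshape(384,512,3)
poly=np.zeros((384,512),np.uint8);cv2.fillConvexPoly(poly,np.array([[249,166],[301,178],[297,210],[249,195]]),1)
q=A[(poly>0)];co=q.mean(0);U,S,V=np.linalg.svd(q-co);print('back plane',co,V[2],S, np.std((q-co)@V[2]))
# tool by scene: tip
g=(Hs[...,0]<15)&(Hs[...,1]>90)&(u>220)&(u<248)&(v>230)&(v<262)
k=np.argwhere(g)[:,::-1];print('dowel scene',len(k),k.min(0),k.max(0))
# top edges with subpixel: gray profile rows
G=cv2.cvtColor(t['p'],cv2.COLOR_RGB2HSV)[...,1].astype(float)
def edge(line,lo,hi):
    gseg=np.diff(line[lo:hi]);gseg=np.abs(gseg);i=gseg.argmax();a=gseg[max(i-2,0):i+3];return lo+max(i-2,0)+(a*np.arange(len(a))).sum()/a.sum()+.5
B=np.array([(edge(G[r],220,235),r) for r in range(142,198)])
U_=np.array([(c_,edge(G[:,c_],130,142)) for c_ in range(158,222)])
D=np.array([(c_,edge(G[:,c_],198,210)) for c_ in range(158,222)])
for n,E in dict(back=B,up=U_,down=D).items():
    P=plane(t,E,.12)[:,:2];
    l=cv2.fitLine(P.astype(np.float32),cv2.DIST_HUBER,0,.001,.001).ravel();print(n,l,np.degrees(np.arctan2(l[1],l[0])))
```

```text
tool axes cols
 [[-0.963  0.268 -0.   ]
 [ 0.268  0.963 -0.002]
 [-0.    -0.002 -1.   ]]
cam in tool [ 0.08192359 -0.00044773 -0.13431105] cam axes in tool (rows x,y,z)
 [[ 0.001  1.    -0.   ]
 [-0.948  0.    -0.319]
 [-0.319  0.     0.948]]
58
((271.3764953613281, 188.5728759765625), (9.68421745300293, 11.903890609741211), 132.0076446533203)
ring@z.06 [[ 0.54640845 -0.04912017  0.06      ]] depth pts [ 0.5529423  -0.061378    0.06923495]
[ 0.53080264 -0.74650112  0.04442399] [ 0.92765959 -0.03195808  0.56447444]
back plane [ 0.55539747 -0.05022149  0.0673763 ] [-0.0760798  -0.81120458 -0.5797922 ] [2.01782541 1.45524979 0.80720758] 0.019969132739980952
dowel scene 109 [223 233] [243 252]
back [ 0.99986905  0.01618401  0.5444463  -0.05453452] 0.92731565
up [ 0.02855838 -0.9995921   0.6254648   0.03926274] -88.363495
down [ 0.0215698  -0.99976736  0.46188927  0.04789085] -88.76404
```

```bash
cat >> h.py <<'E'
def go(x,y,z,adeg,extra=None):
    """print scaled shift/turn to a downward pose with tool x at yaw adeg"""
    from cell import get_obs
    o=get_obs();T=R.from_quat(o['tool_rot']);p=o['ee_pos']
    a=np.radians(adeg);G=R.from_matrix(np.array([[np.cos(a),np.sin(a),0],[np.sin(a),-np.cos(a),0],[0,0,-1.]]))
    d=T.inv().apply(np.array([x,y,z])-p);rv=(T.inv()*G).as_rotvec()
    print('t',round(float(o['clock']),2),'p',p.round(4),'F',o['force'].round(2),'w',round(float(o['gripper_width']),4),'yaw',np.degrees(np.arctan2(*T.as_matrix()[1::-1,0])).round(2),'down',T.as_matrix()[2,2].round(5))
    print('shift',(d/.15).round(4),'turn',(rv/np.pi).round(4),'rows',np.linalg.norm(d)/.0417,np.degrees(np.linalg.norm(rv))/7.16)
E
python3 -c "
from h import *
go(.28,.42,.24,120);go(.35,.35,.24,90)"
```

```text
t 0.15 p [0.1475 0.5293 0.2385] F [-0.15  0.63 -0.09] w 0.0853 yaw 164.43 down -1.0
shift [-1.0464 -0.4649 -0.0092] turn [-0.0005  0.0003  0.2468] rows 4.11875841874162 6.205131967410376
t 0.15 p [0.1475 0.5293 0.2385] F [-0.15  0.63 -0.09] w 0.0853 yaw 164.43 down -1.0
shift [-1.6212 -0.7892 -0.0086] turn [-5.000e-04  4.000e-04  4.135e-01] rows 6.48580700559461 10.395068765910874
```

Call:
arm_command(
  increments="-0.9 -0.5 0 0 0 0.25 1; -0.9 -0.5 0 0 0 0.25 1; -0.9 -0.5 0 0 0 0.25 1; -0.9 -0.5 0 0 0 0.25 1; -0.9 -0.5 0 0 0 0.25 1; -0.9 -0.5 0 0 0 0.25 1",
)

```text
clock: 0.65
ee_pos: [0.26, 0.419, 0.2392]
tool_rot: [0.494, 0.869, -0.0, 0.0]
force: [-0.2, 0.9, -0.2]
gripper_width: 0.0852
```

```bash
python3 -c "
from h import *
go(.40,.28,.24,87);go(.43,.15,.24,87)"
```

```text
t 0.65 p [0.26   0.419  0.2392] F [-0.2   0.88 -0.21] w 0.0852 yaw 120.74 down -1.0
shift [-1.2734  0.3287 -0.004 ] turn [1.000e-04 2.000e-04 1.874e-01] rows 4.7307578842425775 4.712091098391765
t 0.65 p [0.26   0.419  0.2392] F [-0.2   0.88 -0.21] w 0.0852 yaw 120.74 down -1.0
shift [-2.1205  0.0577 -0.0034] turn [1.000e-04 2.000e-04 1.874e-01] rows 7.630634582933584 4.712091098391765
```

Call:
arm_command(
  increments="-1 0.3 0 0 0 0.187 1; -1 0.3 0 0 0 0.187 1; -1 0.3 0 0 0 0.187 1; -1 0.3 0 0 0 0.187 1; -1 0.3 0 0 0 0.187 1",
)

```text
clock: 1.07
ee_pos: [0.3808, 0.3091, 0.2395]
tool_rot: [0.727, 0.686, 0.0, 0.003]
force: [0.1, 0.2, 0.5]
gripper_width: 0.0854
```

Call:
arm_command(
  increments="-1 0.4 0 0 0 0 1; -1 0.4 0 0 0 0 1; -1 0.4 0 0 0 0 1; -1 0.4 0 0 0 0 1",
)

```text
clock: 1.4
ee_pos: [0.4288, 0.1618, 0.2392]
tool_rot: [0.721, 0.693, -0.0, 0.0]
force: [0.7, 0.7, -0.2]
gripper_width: 0.0853
```

Call:
arm_command(
  increments="-1 0.2 0 0 0 0 1; -1 0.2 0 0 0 0 1; -1 0.2 0 0 0 0 1; -1 0.2 0 0 0 0 1",
)

```text
clock: 1.73
ee_pos: [0.4524, 0.0087, 0.2395]
tool_rot: [0.722, 0.692, -0.0, 0.001]
force: [1.3, 0.3, -0.0]
gripper_width: 0.0855
```

```bash
python3 -c "
from h import *
go(.5,-.18,.24,87);go(.559,-.337,.2,87)"
```

```text
t 1.73 p [0.4524 0.0087 0.2395] F [ 1.27  0.31 -0.  ] w 0.0855 yaw 87.52 down -1.0
shift [-1.2431  0.3713 -0.0016] turn [0.0002 0.0005 0.0029] rows 4.6667603836699545 0.07379192517514431
t 1.73 p [0.4524 0.0087 0.2395] F [ 1.27  0.31 -0.  ] w 0.0855 yaw 87.52 down -1.0
shift [-2.2714  0.8094  0.2668] turn [0.0002 0.0005 0.0029] rows 8.726570834311648 0.07379192517514431
```

Call:
arm_command(
  increments="-1 0.35 0 0 0 0 1; -1 0.35 0 0 0 0 1; -1 0.35 0 0 0 0 1; -1 0.35 0 0 0 0 1",
)

```text
clock: 2.07
ee_pos: [0.4993, -0.1416, 0.2393]
tool_rot: [0.721, 0.693, -0.0, 0.001]
force: [0.2, -0.1, 0.6]
gripper_width: 0.0853
```

Call:
arm_command(
  increments="-1 0.35 0.2 0 0 0 1; -1 0.35 0.2 0 0 0 1; -1 0.35 0.2 0 0 0 1; -1 0.35 0.2 0 0 0 1;-1 0.35 0.2 0 0 0 1;-1 0.35 0.2 0 0 0 1",
)

```text
clock: 2.57
ee_pos: [0.5444, -0.293, 0.2076]
tool_rot: [0.722, 0.691, -0.002, -0.001]
force: [-0.5, 1.9, -0.1]
gripper_width: 0.0856
```

Run:
```python
from h import *
from cell import eyes
c=eyes.calibration('wrist');p,d=eyes.camera('wrist');np.savez('wrist1.npz',p=p,d=d,**c);cv2.imwrite('pics/wrist1.png',p[:,:,::-1])
go(.559,-.337,.1,87)
```

```text
t 2.62 p [ 0.5455 -0.2905  0.2083] F [0.63 0.23 0.2 ] w 0.0854 yaw 87.7 down -1.0
shift [-0.3067  0.104   0.7214] turn [-0.0006 -0.0003  0.0039] rows 2.844279203723924 0.09905806197707333
```

View pics/wrist1.png

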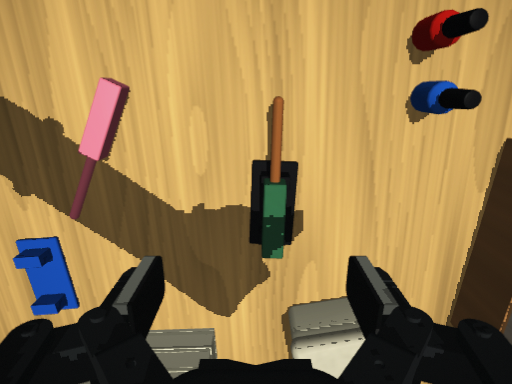

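The wrist view shows the green handle at about (274,218), with its dowel tip at (279,98). The black rest spans (250..298,160..244), and the pink and blue look-alikes are on the left.

Run:
```python
from h import *
w=load('wrist1.npz');H=cv2.cvtColor(w['p'],cv2.COLOR_RGB2HSV).astype(int);u,v=np.meshgrid(range(512),range(384))
roi=(u>235)&(u<305)&(v>85)&(v<270)
g=(H[...,0]>60)&(H[...,0]<95)&(H[...,1]>90)&roi
r,k=rect(g);b=cv2.boxPoints(r);P=plane(w,b,.052);print('handle',r);print(P,P.mean(0),np.linalg.norm(P-np.roll(P,1,0),axis=1))
bl=(w['p'].max(2)<45)&roi
hull=(bl|g)&roi
for n,z,m in [('rest base',.006,bl)]:
    r,k=rect(m);b=cv2.boxPoints(r);P=plane(w,b,z);print(n,r);print(P,P.mean(0),np.linalg.norm(P-np.roll(P,1,0),axis=1))
dm=(H[...,0]<14)&(H[...,1]>150)&(v<181)&roi
r,k=rect(dm);b=cv2.boxPoints(r);P=plane(w,b,.04);print('dowel',r);print(P)
l=cv2.fitLine(plane(w,np.argwhere(dm)[:,::-1],.04)[:,:2].astype(np.float32),cv2.DIST_L2,0,.01,.01).ravel();print(l,np.degrees(np.arctan2(l[1],l[0])))
print('tip',plane(w,[[279,97]],.04))
```

```text
handle ((273.31829833984375, 217.7696075439453), (24.054668426513672, 79.1253890991211), 1.9749339818954468)
[[ 0.54545719 -0.37760383  0.052     ]
 [ 0.5512436  -0.29362455  0.052     ]
 [ 0.57381814 -0.29538555  0.052     ]
 [ 0.57005445 -0.37957476  0.052     ]] [ 0.56014334 -0.33654717  0.052     ] [0.02467609 0.0841784  0.02264312 0.08427329]
rest base ((271.43316650390625, 208.90248107910156), (44.950923919677734, 97.17821502685547), 4.23639440536499)
[[ 0.5277968  -0.40170177  0.006     ]
 [ 0.54164768 -0.28514674  0.006     ]
 [ 0.58949425 -0.2907996   0.006     ]
 [ 0.58086891 -0.40834533  0.006     ]] [ 0.55995191 -0.34649836  0.006     ] [0.05348632 0.11737514 0.04817934 0.11786175]
dowel ((276.05133056640625, 138.53688049316406), (10.519841194152832, 83.29961395263672), 2.009553909301758)
[[ 0.55780994 -0.29951325  0.04      ]
 [ 0.56271692 -0.22136462  0.04      ]
 [ 0.57220103 -0.22209248  0.04      ]
 [ 0.56811125 -0.30032385  0.04      ]]
[ 0.06548373  0.99785364  0.56540775 -0.26085395] 86.24537
tip [[ 0.56880032 -0.22186204  0.04      ]]
```

```bash
python3 -c "
from h import *
go(.56,-.338,.1,86.3);go(.56,-.338,.030,86.3)"
```

```text
t 2.62 p [ 0.5455 -0.2905  0.2083] F [0.63 0.23 0.2 ] w 0.0854 yaw 87.7 down -1.0
shift [-0.3131  0.1109  0.7213] turn [-0.0006 -0.0003  0.0078] rows 2.856591001562057 0.1961287400937847
t 2.62 p [ 0.5455 -0.2905  0.2083] F [0.63 0.23 0.2 ] w 0.0854 yaw 87.7 down -1.0
shift [-0.3135  0.1118  1.188 ] turn [-0.0006 -0.0003  0.0078] rows 4.437940709058287 0.1961287400937847
```

Call:
arm_command(
  increments="-0.31 0.11 0.72 0 0 0.0078 1; -0.31 0.11 0.72 0 0 0.0078 1; -0.31 0.11 0.72 0 0 0.0078 1; -0.31 0.11 0.72 0 0 0.0078 1; -0.31 0.11 0.72 0 0 0.0078 1; -0.31 0.11 0.72 0 0 0.0078 1; -0.31 0.11 0.72 0 0 0.0078 1",
)

```text
clock: 3.2
ee_pos: [0.5629, -0.3364, 0.1046]
tool_rot: [0.728, 0.685, 0.001, 0.002]
force: [0.3, -0.1, 0.8]
gripper_width: 0.0851
```

```bash
python3 -c "
from h import *
go(.56,-.338,.03,86.3)"
```

```text
t 3.2 p [ 0.5629 -0.3364  0.1046] F [ 0.32 -0.13  0.84] w 0.0851 yaw 86.54 down -0.99999
shift [-0.0116 -0.0213  0.4974] turn [0.0017 0.0003 0.0014] rows 1.7912643813352411 0.05443081261484866
```

Call:
arm_command(
  increments="-0.01 -0.02 0.25 0 0 0 1; -0.01 -0.02 0.4 0 0 0 1; -0.01 -0.02 0.497 0 0 0 1; -0.01 -0.02 0.497 0 0 0 1; -0.01 -0.02 0.497 0 0 0 1; -0.01 -0.02 0.497 0 0 0 1",
)

```text
clock: 3.7
ee_pos: [0.5595, -0.3391, 0.0297]
tool_rot: [0.729, 0.685, 0.001, 0.002]
force: [0.3, -0.0, 1.1]
gripper_width: 0.0854
```

```bash
python3 -c "
from h import *
go(.56,-.338,.03,86.3)"
```

```text
t 3.7 p [ 0.5595 -0.3391  0.0297] F [ 0.3  -0.05  1.09] w 0.0854 yaw 86.46 down -0.99999
shift [ 0.0078  0.0026 -0.0022] turn [0.0014 0.0006 0.0009] rows 0.030650001706840277 0.04466038263935837
```

Call:
arm_command(
  increments="0 0 0 0 0 0 -1; 0 0 0 0 0 0 -1; 0 0 0 0 0 0 -1; 0 0 0 0 0 0 -1; 0 0 0 0 0 0 -1; 0 0 0 0 0 0 -1; 0 0 0 0 0 0 -1; 0 0 0 0 0 0 -1",
)

```text
clock: 4.37
ee_pos: [0.558, -0.3389, 0.0272]
tool_rot: [0.729, 0.685, 0.0, 0.0]
force: [-0.4, -0.0, 2.3]
gripper_width: 0.0208
```

Run:
```python
from h import *
from cell import eyes
go(.56,-.338,.15,86.3)
c=eyes.calibration('wrist');p,d=eyes.camera('wrist');np.savez('wrist2.npz',p=p,d=d,**c);cv2.imwrite('pics/wrist2.png',p[:,:,::-1])
```

```text
t 4.37 p [ 0.558  -0.3389  0.0272] F [-0.43 -0.04  2.35] w 0.0208 yaw 86.4 down -1.0
shift [ 0.0062  0.0136 -0.8187] turn [0.0003 0.0001 0.0005] rows 2.9454565403009756 0.01553644976481194
```

View pics/wrist2.png

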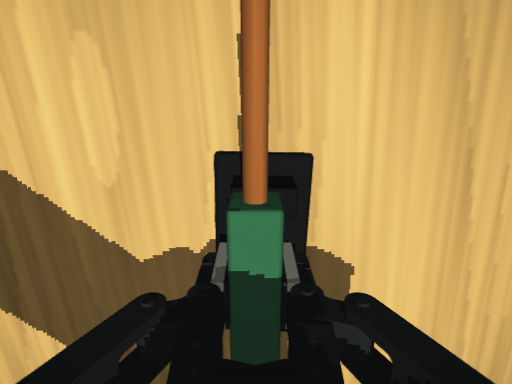

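The handle is held, width 20.8 mm. The dowel runs up from (255,203) and the handle's top front edge is near v≈208.

Run:
```python
from h import *
w=load('wrist2.npz')
print(w['p'][185:215,238].tolist())
for v in (205,207,209,211): print(v,plane(w,[[255,v]],.052))
print('dowel base top', plane(w,[[255,204]],.045))
print(plane(w,[[255,361]],.052))
H=cv2.cvtColor(w['p'],cv2.COLOR_RGB2HSV).astype(int);u,v=np.meshgrid(range(512),range(384))
dm=(H[...,0]<13)&(H[...,1]>150)&(v<195)&(abs(u-255)<30)
P=[]
for r in range(0,195,5):
    x=np.where(dm[r])[0];P.append(plane(w,[[x.mean(),r]],.04)[0])
P=np.array(P)[:,:2];l=cv2.fitLine(P.astype(np.float32),cv2.DIST_L2,0,.01,.01).ravel();print(l,np.degrees(np.arctan2(l[1],l[0])),P[0],P[-1])
cv2.imwrite('pics/c2.png',cv2.resize(w['p'][150:384,180:340,::-1],None,fx=2.5,fy=2.5))
```

```text
[[11, 11, 12], [10, 11, 11], [16, 16, 17], [21, 22, 22], [23, 23, 25], [26, 25, 26], [26, 26, 27], [24, 41, 31], [24, 49, 32], [24, 49, 33], [26, 50, 34], [25, 51, 34], [25, 51, 34], [25, 52, 34], [25, 52, 35], [26, 53, 35], [26, 53, 35], [25, 53, 34], [26, 53, 35], [27, 55, 36], [26, 55, 37], [26, 55, 37], [27, 55, 37], [19, 39, 27], [19, 39, 26], [21, 41, 28], [46, 96, 62], [53, 109, 71], [55, 113, 75], [56, 117, 76]]
205 [[ 0.56085946 -0.29839535  0.052     ]]
207 [[ 0.56081061 -0.29917728  0.052     ]]
209 [[ 0.56076155 -0.29996257  0.052     ]]
211 [[ 0.56071228 -0.30075124  0.052     ]]
dowel base top [[ 0.56072353 -0.30061807  0.045     ]]
[[ 0.55629078 -0.37152604  0.052     ]]
[ 0.02945589  0.9995661   0.56271696 -0.26130566] 88.31205 [ 0.56619043 -0.23008521] [ 0.56576705 -0.29682593]
```

View pics/c2.png

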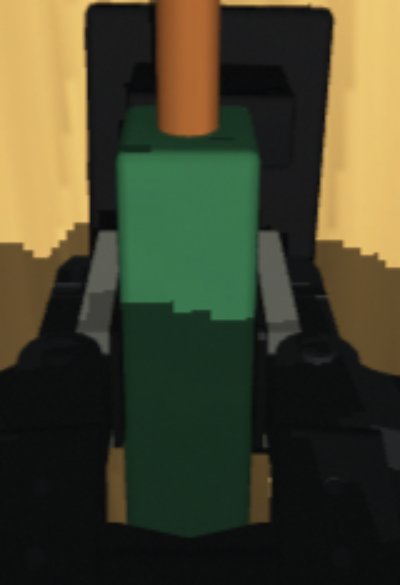

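Call:
arm_command(
  increments="0 0 -0.1 0 0 0 -1; 0 0 -0.25 0 0 0 -1; 0 0 -0.4 0 0 0 -1; 0 0 -0.4 0 0 0 -1",
)

```text
clock: 4.75
ee_pos: [0.5597, -0.3408, 0.0912]
tool_rot: [0.729, 0.685, 0.001, 0.004]
force: [0.0, -2.1, 0.7]
gripper_width: 0.0211
```

```bash
python3 -c "
from h import *
go(.5494,-.201,.0472,91.3)"
```

```text
t 4.75 p [ 0.5597 -0.3408  0.0912] F [ 0.03 -2.1   0.74] w 0.0211 yaw 86.4 down -0.99997
shift [ 0.9268 -0.1289  0.2883] turn [ 0.002   0.0014 -0.0272] rows 3.522149256691192 0.6876405159569179
```

Call:
arm_command(
  increments="0.3 -0.06 0.1 0 0 -0.0272 -1; 0.55 -0.13 0.2 0 0 -0.0272 -1; 0.75 -0.13 0.288 0 0 -0.0272 -1; 0.9 -0.13 0.288 0 0 -0.0272 -1; 0.92 -0.13 0.288 0 0 -0.0272 -1; 0.92 -0.13 0.288 0 0 -0.0272 -1; 0.92 -0.13 0.288 0 0 -0.0272 -1; 0.92 -0.13 0.288 0 0 -0.0272 -1",
)

```text
clock: 5.42
ee_pos: [0.5464, -0.2023, 0.0438]
tool_rot: [0.7, 0.714, -0.001, 0.001]
force: [-1.5, -0.0, -0.5]
gripper_width: 0.0213
```

Run:
```python
from h import *
from cell import eyes
go(.5494,-.201,.0472,91.3)
for n in ['wrist','scene','top']:
    c=eyes.calibration(n);p,d=eyes.camera(n);np.savez(n+'3.npz',p=p,d=d,**c);cv2.imwrite(f'pics/{n}3.png',p[:,:,::-1])
    if n=='scene':cv2.imwrite('pics/c3.png',cv2.resize(p[150:260,210:330,::-1],None,fx=5,fy=5,interpolation=cv2.INTER_CUBIC))
```

```text
t 5.42 p [ 0.5464 -0.2023  0.0438] F [-1.5  -0.01 -0.55] w 0.0213 yaw 91.13 down -1.0
shift [ 0.0079  0.0199 -0.0224] turn [ 0.0001  0.0007 -0.001 ] rows 0.11137455773541483 0.03035917373977457
```

View pics/wrist3.png

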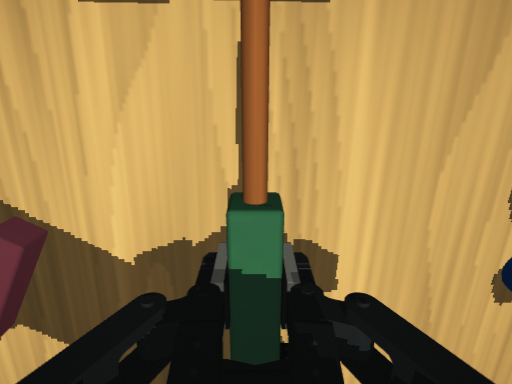

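View pics/c3.png

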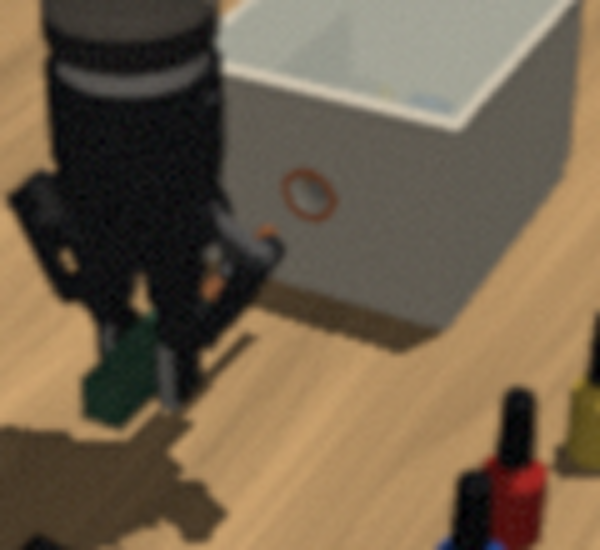

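View pics/top3.png

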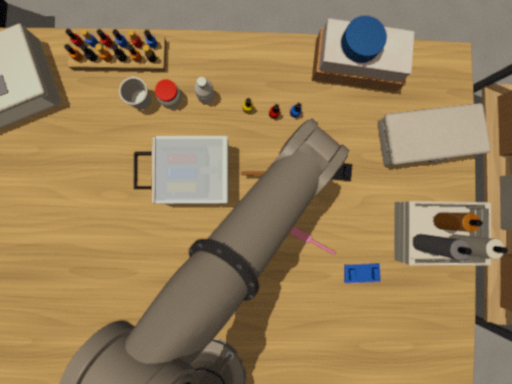

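Scene: the dowel tip shows just past the finger at about (263,197), with the ring centred at (272,189). Top: the dowel tip is at about (242,174), ahead of the box's back.

Run:
```python
from h import *
t=load('top3.npz');s=load('scene3.npz');w=load('wrist3.npz')
u,v=np.meshgrid(range(512),range(384))
# dowel in top: subpixel centroid per column by saturation-weighted / redness
p=t['p'].astype(float)
Lb=cv2.cvtColor(t['p'],cv2.COLOR_RGB2LAB).astype(float)
P=[]
for c in range(245,262):
    col=Lb[164:186,c,1];b=np.median(Lb[[*range(158,166),*range(184,190)],c,1]);wt=np.clip(col-b-2,0,None)
    if wt.sum()>5: P.append((c,(wt*np.arange(164,186)).sum()/wt.sum()))
P=np.array(P);print(P[:, 1].round(1))
Q=plane(t,P,.058);l=cv2.fitLine(Q[:,:2].astype(np.float32),cv2.DIST_HUBER,0,.001,.001).ravel();print('dowel line top',l,np.degrees(np.arctan2(l[1],l[0])),Q[:,0].mean())
x_at=lambda y:l[2]+(y-l[3])*l[0]/l[1];print('x at y=-.05',x_at(-.05))
print('tip col',plane(t,[[242,173.5]],.06), Lb[173,236:250,1], Lb[174,236:250,1])
# ring in scene
def yplane(c,uv,y):
    o,d=ray(c,uv);return o+d*((y-o[1])/d[:,1])[:,None]
ps=s['p'].astype(int);m=(ps[...,0]-ps[...,2]>25)&(abs(u-272)<9)&(abs(v-189)<9)&((u-272)+ (v-189)*0 >-7)
k=np.argwhere(m)[:,::-1].astype(np.float32);e=cv2.fitEllipse(cv2.convexHull(k));print(e,'ring',yplane(s,[e[0]],-.0515),yplane(s,[e[0]],-.0535))
for r in range(192,202): print(r,[tuple(x) for x in ps[r,258:268]])
print('tip',yplane(s,[[263.2,197]],-.085))
print('proj expected hole',proj(s,[[.546,-.0515,.06]]),'tip',proj(s,[[.544,-.0823,.0566+.005]]), 'top proj tip',proj(t,[[.544,-.0823,.0566]]))
```

```text
[172.5 172.6 172.8 172.6 172.7 172.8 172.7 172.7 172.8 172.7 172.6 172.8
 172.8 172.6 172.8 172.8 172.7]
dowel line top [ 0.01235199 -0.9999237   0.54482996 -0.11557624] -89.29226 0.5448676775751303
x at y=-.05 0.5440199
tip col [[ 0.54202034 -0.08800074  0.06      ]] [133. 134. 136. 136. 137. 141. 146. 145. 146. 146. 145. 147. 147. 146.] [132. 133. 134. 135. 136. 139. 140. 142. 142. 141. 142. 142. 142. 144.]
((271.2985534667969, 188.57810974121094), (9.623491287231445, 12.781351089477539), 132.37042236328125) ring [[ 0.54748085 -0.0515      0.06163556]] [[ 0.54857489 -0.0535      0.06308258]]
192 [(np.int64(98), np.int64(92), np.int64(83)), (np.int64(97), np.int64(93), np.int64(83)), (np.int64(94), np.int64(88), np.int64(79)), (np.int64(96), np.int64(91), np.int64(82)), (np.int64(97), np.int64(92), np.int64(81)), (np.int64(98), np.int64(92), np.int64(82)), (np.int64(96), np.int64(91), np.int64(81)), (np.int64(96), np.int64(92), np.int64(82)), (np.int64(97), np.int64(92), np.int64(83)), (np.int64(96), np.int64(87), np.int64(76))]
193 [(np.int64(99), np.int64(93), np.int64(84)), (np.i
[... 3433 characters left out ...]
p.int64(52), np.int64(49), np.int64(47)), (np.int64(83), np.int64(79), np.int64(72))]
201 [(np.int64(26), np.int64(30), np.int64(29)), (np.int64(39), np.int64(39), np.int64(41)), (np.int64(48), np.int64(48), np.int64(49)), (np.int64(52), np.int64(52), np.int64(51)), (np.int64(61), np.int64(60), np.int64(60)), (np.int64(64), np.int64(63), np.int64(61)), (np.int64(58), np.int64(56), np.int64(55)), (np.int64(45), np.int64(43), np.int64(42)), (np.int64(65), np.int64(60), np.int64(56)), (np.int64(90), np.int64(85), np.int64(77))]
tip [[ 0.54251841 -0.085       0.05352372]]
proj expected hole [[270.79427297 188.96481534]] tip [[264.20805575 193.97054214]] top proj tip [[239.77869996 172.79936767]]
```

Call:
arm_command(
  increments="0.03 0.018 -0.0225 0 0 0 -1; 0.08 0.018 -0.0225 0 0 0 -1; 0.12 0.018 -0.0225 0 0 0 -1; 0.12 0.018 -0.0225 0 0 0 -1; 0.12 0.018 -0.0225 0 0 0 -1; 0.12 0.018 -0.0225 0 0 0 -1",
)

```text
clock: 6.07
ee_pos: [0.5491, -0.1814, 0.0469]
tool_rot: [0.699, 0.715, -0.0, 0.0]
force: [-0.5, -0.2, -0.9]
gripper_width: 0.0215
```

Run:
```python
from h import *
from cell import eyes,get_obs
go(.549,-.173,.0472,91.2)
for n in ['top','scene']:
    c=eyes.calibration(n);p,d=eyes.camera(n);np.savez(n+'4.npz',p=p,d=d,**c)
    q=p[150:200,210:270] if n=='top' else p[160:230,230:300]
    cv2.imwrite(f'pics/{n}4.png',cv2.resize(q[:,:,::-1],None,fx=8,fy=8,interpolation=cv2.INTER_CUBIC))
go(.549,-.173,.0472,91.2)
t=load('top4.npz');Lb=cv2.cvtColor(t['p'],cv2.COLOR_RGB2LAB).astype(float);P=[]
for c in range(240,258):
    col=Lb[164:184,c,1];b=np.median(Lb[[*range(158,166),*range(184,190)],c,1]);wt=np.clip(col-b-2,0,None)
    if wt.sum()>5: P.append((c,(wt*np.arange(164,184)).sum()/wt.sum()))
Q=plane(t,np.array(P),.0585);print(Q[:,0].mean(),Q[0],Q[-1])
```

```text
t 6.07 p [ 0.5491 -0.1814  0.0469] F [-0.48 -0.16 -0.86] w 0.0215 yaw 91.33 down -1.0
shift [ 0.0558  0.0005 -0.002 ] turn [-0.      0.0001  0.0007] rows 0.20067891105642138 0.01769907361466191
t 6.17 p [ 0.549  -0.1819  0.0469] F [ 0.37 -1.5  -0.56] w 0.0211 yaw 91.28 down -1.0
shift [ 0.059   0.0011 -0.0018] turn [-0.      0.0001  0.0004] rows 0.21249513859515498 0.010987409765466702
0.5477855499310512 [ 0.54724494 -0.08279173  0.0585    ] [ 0.55076168 -0.11338725  0.0585    ]
```

View pics/scene4.png

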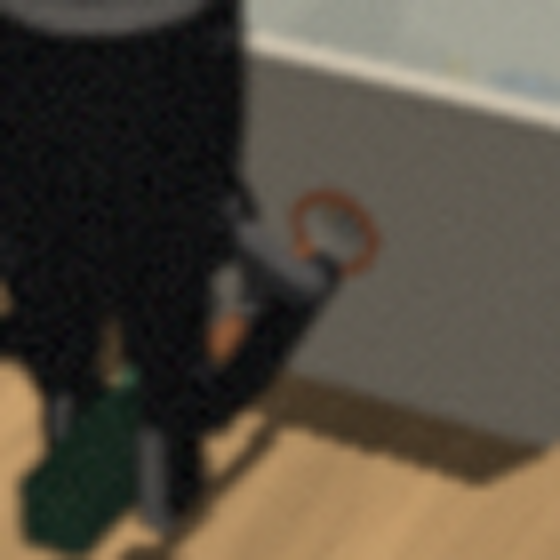

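View pics/top4.png

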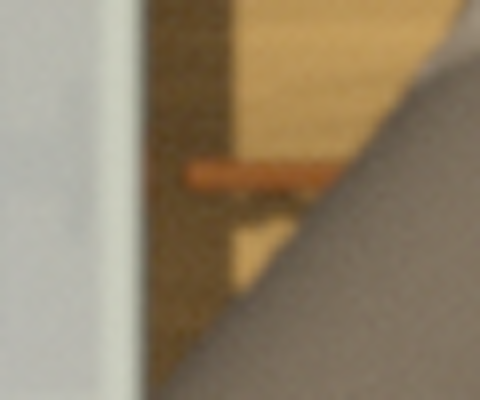

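Run:
```python
from h import *
for f in ['top0','top4','top3']:
    t=load(f+'.npz');Lb=cv2.cvtColor(t['p'],cv2.COLOR_RGB2LAB).astype(int)
    print(f)
    for r in range(160,182): print(r,Lb[r,225:236,1],t['p'][r,227:231,0]-t['p'][r,227:231,2].astype(int))
print(plane(t,[[228.7,169.75]],.045),proj(t,[[.546,-.0515,.045],[.546,-.0515,.06],[.546,-.0515,.12],[.548,-.09,.06]]))
s=load('scene4.npz');o,d=ray(s,[[0,0]]);print('scene cam',o)
```

```text
top0
160 [125 125 126 130 133 135 131 132 132 132 133] [15 27 48 47]
161 [124 125 126 129 134 134 132 132 134 134 134] [17 25 47 49]
162 [124 125 126 129 134 132 134 135 133 134 132] [16 26 46 51]
163 [124 124 127 129 134 134 133 133 134 133 133] [14 27 42 50]
164 [124 124 126 130 132 132 133 132 133 134 133] [15 25 45 43]
165 [124 125 126 131 132 132 134 134 133 133 133] [18 29 44 47]
166 [125 125 127 131 133 134 131 132 134 136 132] [17 34 47 48]
167 [124 125 127 132 133 134 135 135 134 133 132] [19 37 46 47]
168 [125 125 127 133 134 134 133 133 131 133 133] [19 37 52 42]
169 [124 125 128 133 135 134 132 134 133 133 133] [21 42 48 51]
170 [124 125 127 135 134 133 132 133 132 132 133] [22 42 45 49]
171 [124 126 127 134 135 134 134 133 133 132 133] [22 42 50 50]
172 [125 124 128 134 135 134 133 132 132 134 132] [23 39 49 48]
173 [124 124 127 134 134 131 135 135 133 132 133] [20 38 49 52]
174 [125 124 127 133 133 133 131 132 133 133 133] [20 39 52 49]
175 [124 126 127 132 133 133 134 134 132 132 134] [19 36 46 50]
176 [125 125 127 130 132 134 132 132 133 133 133] [20 33 45 52]
177 [12
[... 2643 characters left out ...]
 134 133 134 133 132 134 132 134] [21 45 55 56]
175 [125 125 127 132 133 133 134 135 133 134 133] [22 39 53 53]
176 [125 125 126 130 132 134 134 134 133 133 134] [18 35 52 56]
177 [125 125 127 130 134 135 133 132 133 133 134] [17 30 52 54]
178 [124 125 125 130 132 134 134 134 133 133 134] [17 30 50 56]
179 [125 125 126 130 132 135 134 133 134 133 133] [15 29 50 54]
180 [125 125 126 129 134 133 134 134 134 134 133] [16 30 51 55]
181 [125 125 125 131 132 133 133 133 134 133 133] [15 31 54 57]
[[ 0.55234941 -0.05345088  0.045     ]] [[227.88759602 172.17546013]
 [227.70483312 171.61736422]
 [226.91157952 169.19483674]
 [242.83451986 171.18204352]]
scene cam [ 0.92765959 -0.74650112  0.56447444]
```

The top view now shows the ring's rows 165–176 (centre about 171) and the dowel's centre row at about 171.6, so they line up within 1.5 mm. Yaw 91.3 also agrees with the box.

Call:
arm_command(
  increments="0.03 0 0 0 0 0 -1; 0.06 0 0 0 0 0 -1; 0.08 0 0 0 0 0 -1; 0.08 0 0 0 0 0 -1; 0.08 0 0 0 0 0 -1",
)

```text
clock: 6.58
ee_pos: [0.549, -0.169, 0.0469]
tool_rot: [0.699, 0.715, 0.0, -0.0]
force: [-0.4, -0.1, -1.0]
gripper_width: 0.0216
```

Call:
arm_command(
  increments="0.0133 0 0 0 0 0 -1; 0.0133 0 0 0 0 0 -1; 0.0267 0 0 0 0 0 -1; 0.0267 0 0 0 0 0 -1",
)

```text
clock: 6.92
ee_pos: [0.5488, -0.1652, 0.0469]
tool_rot: [0.699, 0.715, 0.0, -0.0]
force: [-0.6, 1.1, -1.0]
gripper_width: 0.0212
```

Run:
```python
from h import *
go(.549,-.165,.0472,91.2)
```

```text
t 6.92 p [ 0.5488 -0.1652  0.0469] F [-0.6   1.1  -1.01] w 0.0212 yaw 91.3 down -1.0
shift [ 0.0011  0.0013 -0.0021] turn [-0.     -0.0001  0.0006] rows 0.009942122610660232 0.014787547963672555
```

Call:
arm_command(
  increments="0.0133 0 0 0 0 0 -1; 0.0133 0 0 0 0 0 -1; 0.0133 0 0 0 0 0 -1",
)

```text
clock: 7.17
ee_pos: [0.5488, -0.1634, 0.0469]
tool_rot: [0.699, 0.715, 0.0, -0.0]
force: [-0.1, -0.2, -0.9]
gripper_width: 0.0212
```

Call:
arm_command(
  increments="0.0133 0 0 0 0 0 -1; 0.0133 0 0 0 0 0 -1; 0.0133 0 0 0 0 0 -1",
)

```text
clock: 7.42
ee_pos: [0.5487, -0.1613, 0.0469]
tool_rot: [0.699, 0.715, 0.0, -0.0]
force: [0.2, 0.4, -1.2]
gripper_width: 0.0214
```

Call:
arm_command(
  increments="0.0133 0 0 0 0 0 -1; 0.0133 0 0 0 0 0 -1; 0.0133 0 0 0 0 0 -1",
)

```text
clock: 7.67
ee_pos: [0.5487, -0.1593, 0.0469]
tool_rot: [0.699, 0.715, 0.0, -0.0]
force: [-0.7, 0.2, -1.0]
gripper_width: 0.0211
```

Call:
arm_command(
  increments="0.0133 0 0 0 0 0 -1; 0.0133 0 0 0 0 0 -1; 0.0133 0 0 0 0 0 -1",
)

```text
clock: 7.92
ee_pos: [0.5487, -0.1573, 0.0469]
tool_rot: [0.699, 0.715, 0.0, -0.0]
force: [-0.0, -1.1, -0.9]
gripper_width: 0.0215
```

Call:
arm_command(
  increments="0.0133 0 0 0 0 0 -1; 0.0133 0 0 0 0 0 -1; 0.0133 0 0 0 0 0 -1",
)

```text
clock: 8.17
ee_pos: [0.5486, -0.1553, 0.0469]
tool_rot: [0.699, 0.715, 0.0, -0.0]
force: [-0.1, 0.2, -1.0]
gripper_width: 0.0213
```

Call:
arm_command(
  increments="0.0133 0 0 0 0 0 -1; 0.0133 0 0 0 0 0 -1; 0.0133 0 0 0 0 0 -1",
)

```text
clock: 8.42
ee_pos: [0.5486, -0.1533, 0.0469]
tool_rot: [0.699, 0.715, 0.0, -0.0]
force: [0.4, 0.3, -0.6]
gripper_width: 0.021
```

Call:
arm_command(
  increments="0.0133 0 0 0 0 0 -1; 0.0133 0 0 0 0 0 -1; 0.0133 0 0 0 0 0 -1",
)

```text
clock: 8.67
ee_pos: [0.5485, -0.1515, 0.0469]
tool_rot: [0.699, 0.715, 0.0, -0.0]
force: [-0.7, -0.2, -1.1]
gripper_width: 0.0213
```

Call:
arm_command(
  increments="0.0133 0 0 0 0 0 -1; 0.0133 0 0 0 0 0 -1; 0.0133 0 0 0 0 0 -1",
)

```text
clock: 8.92
ee_pos: [0.5484, -0.151, 0.0472]
tool_rot: [0.699, 0.715, -0.001, 0.001]
force: [-0.7, -3.5, -1.3]
gripper_width: 0.0213
```

Call:
arm_command(
  increments="0.0133 0 0 0 0 0 -1; 0.0133 0 0 0 0 0 -1; 0.0133 0 0 0 0 0 -1",
)

```text
clock: 9.17
ee_pos: [0.5483, -0.1506, 0.0474]
tool_rot: [0.7, 0.714, -0.001, 0.002]
force: [-0.6, -5.0, -0.6]
gripper_width: 0.021
```

Call:
arm_command(
  increments="0.0133 0 0 0 0 0 -1; 0.0133 0 0 0 0 0 -1; 0.0133 0 0 0 0 0 -1",
)

```text
clock: 9.42
ee_pos: [0.5483, -0.1496, 0.0476]
tool_rot: [0.7, 0.714, -0.002, 0.002]
force: [0.1, -6.1, -1.0]
gripper_width: 0.0211
```

Call:
arm_command(
  increments="0.0133 0 0 0 0 0 -1; 0.0133 0 0 0 0 0 -1; 0.0133 0 0 0 0 0 -1",
)

```text
clock: 9.67
ee_pos: [0.5482, -0.148, 0.0476]
tool_rot: [0.7, 0.714, -0.002, 0.003]
force: [-0.4, -7.2, -0.4]
gripper_width: 0.0213
```

Call:
arm_command(
  increments="0.0133 0 0 0 0 0 -1; 0.0133 0 0 0 0 0 -1; 0.0133 0 0 0 0 0 -1",
)

```text
clock: 9.92
ee_pos: [0.5481, -0.1463, 0.0477]
tool_rot: [0.7, 0.714, -0.002, 0.003]
force: [0.2, -8.2, 0.1]
gripper_width: 0.0216
```

Run:
```python
from h import *
from cell import eyes
go(.549,-.145,.0472,91.2)
for n in ['top','scene','wrist']:
    c=eyes.calibration(n);p,d=eyes.camera(n);np.savez(n+'5.npz',p=p,d=d,**c)
    q=p[120:220,120:280] if n=='top' else p[130:250,180:340]
    if n=='wrist': q=p
    cv2.imwrite(f'pics/{n}5.png',cv2.resize(q[:,:,::-1],(640,480),interpolation=cv2.INTER_CUBIC))
go(.549,-.145,.0472,91.2)
```

```text
t 9.92 p [ 0.5481 -0.1463  0.0477] F [ 0.23 -8.21  0.08] w 0.0216 yaw 91.13 down -0.99998
shift [0.0088 0.0059 0.0032] turn [ 0.0004  0.0021 -0.0004] rows 0.03968350731141856 0.05374660680537896
t 10.07 p [ 0.5481 -0.1463  0.0477] F [-0.14 -7.13 -0.66] w 0.0216 yaw 91.13 down -0.99998
shift [0.0088 0.0059 0.0034] turn [ 0.0004  0.002  -0.0004] rows 0.04013577388391102 0.053500970590414317
```

View pics/top5.png

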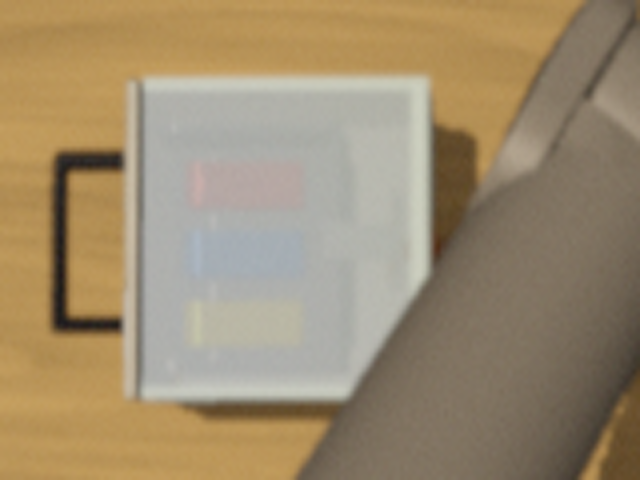

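View pics/wrist5.png

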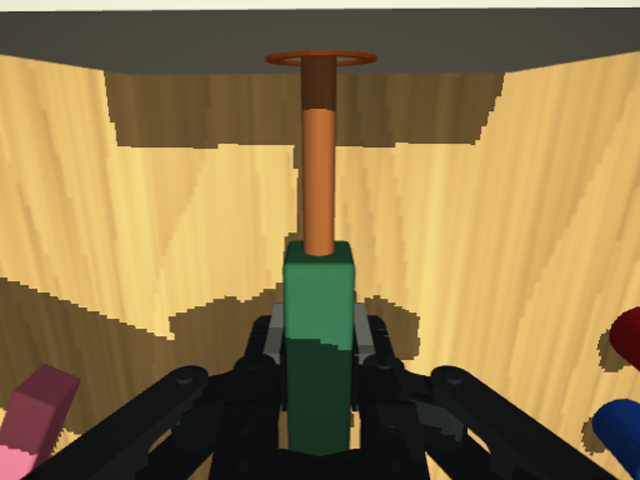

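The wrist view shows the dowel inside the orange ring, centred at (319,60). In the top view the drawer is still nearly shut.

Call:
arm_command(
  increments="0.007 0 0 0 0 0 -1; 0.007 0 0 0 0 0 -1; 0.007 0 0 0 0 0 -1",
)

```text
clock: 10.32
ee_pos: [0.5482, -0.1456, 0.0478]
tool_rot: [0.7, 0.714, -0.002, 0.003]
force: [-0.7, -7.3, -1.2]
gripper_width: 0.0213
```

Call:
arm_command(
  increments="0.007 0 0 0 0 0 -1; 0.007 0 0 0 0 0 -1; 0.007 0 0 0 0 0 -1",
)

```text
clock: 10.57
ee_pos: [0.5481, -0.1448, 0.0479]
tool_rot: [0.7, 0.714, -0.002, 0.003]
force: [-0.0, -7.9, -0.2]
gripper_width: 0.0214
```

Call:
arm_command(
  increments="0.007 0 0 0 0 0 -1; 0.007 0 0 0 0 0 -1; 0.007 0 0 0 0 0 -1",
)

```text
clock: 10.82
ee_pos: [0.5481, -0.144, 0.0479]
tool_rot: [0.7, 0.714, -0.002, 0.003]
force: [0.0, -9.0, 0.5]
gripper_width: 0.0208
```

Call:
arm_command(
  increments="0.007 0 0 0 0 0 -1; 0.007 0 0 0 0 0 -1; 0.007 0 0 0 0 0 -1",
)

```text
clock: 11.07
ee_pos: [0.5481, -0.1429, 0.048]
tool_rot: [0.7, 0.714, -0.002, 0.003]
force: [-1.2, -9.5, 0.3]
gripper_width: 0.0213
```

```bash
cat > look.py <<'E'
import sys
from h import *
from cell import eyes
n,tag,u0,u1,v0,v1,f=sys.argv[1],sys.argv[2],*map(int,sys.argv[3:8])
c=eyes.calibration(n);p,d=eyes.camera(n);np.savez(n+tag+'.npz',p=p,d=d,**c)
cv2.imwrite(f'pics/{n}{tag}.png',cv2.resize(p[v0:v1,u0:u1,::-1],None,fx=f,fy=f,interpolation=cv2.INTER_CUBIC))
go(.549,-.145,.0472,91.2)
E
python3 look.py top 6 100 260 120 220 4
```

```text
t 11.12 p [ 0.5481 -0.1429  0.048 ] F [-0.37 -9.03  1.22] w 0.0213 yaw 91.1 down -0.99997
shift [-0.0138  0.006   0.0055] turn [ 0.0005  0.0023 -0.0006] rows 0.057801135809551284 0.06151898740532538
```

View pics/top6.png

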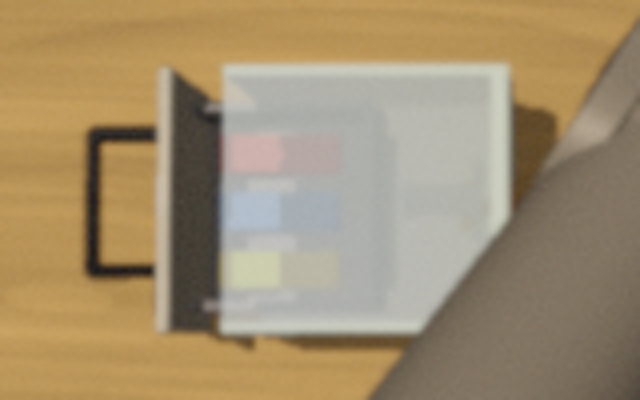

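The drawer has sprung out: its front is at u≈165 in the crop, clear of the box edge at 222. I'll hold briefly with the force off, then withdraw.

Call:
arm_command(
  increments="-0.03 0 0 0 0 0 -1; -0.05 0 0 0 0 0 -1; -0.05 0 0 0 0 0 -1; -0.05 0 0 0 0 0 -1; -0.05 0 0 0 0 0 -1",
)

```text
clock: 11.53
ee_pos: [0.5482, -0.1487, 0.0475]
tool_rot: [0.7, 0.714, -0.001, 0.002]
force: [0.1, -6.3, -1.0]
gripper_width: 0.0211
```

Call:
arm_command(
  increments="-0.05 0 0 0 0 0 -1; -0.15 0 0 0 0 0 -1; -0.25 0 0 0 0 0 -1; -0.4 0 0 0 0 0 -1; -0.5 0 0 0 0 0 -1; -0.5 0 0 0 0 0 -1",
)

```text
clock: 12.03
ee_pos: [0.5492, -0.2239, 0.0472]
tool_rot: [0.701, 0.713, -0.001, 0.001]
force: [-1.2, 0.3, -1.2]
gripper_width: 0.021
```

Run:
```python
from h import *
go(.559,-.338,.08,86.4)
```

```text
t 12.03 p [ 0.5492 -0.2239  0.0472] F [-1.23  0.27 -1.16] w 0.021 yaw 91.0 down -1.0
shift [-0.762   0.0521 -0.2169] turn [0.0001 0.0007 0.0255] rows 2.8559769053372377 0.6423639060912124
```

Call:
arm_command(
  increments="-0.1 0.01 -0.22 0 0 0.0255 -1; -0.3 0.03 -0.22 0 0 0.0255 -1; -0.55 0.05 -0.22 0 0 0.0255 -1; -0.76 0.052 -0.22 0 0 0.0255 -1; -0.76 0.052 -0.22 0 0 0.0255 -1; -0.76 0.052 -0.22 0 0 0.0255 -1; -0.76 0.052 -0.22 0 0 0.0255 -1",
)

```text
clock: 12.62
ee_pos: [0.5609, -0.3313, 0.0792]
tool_rot: [0.727, 0.687, 0.001, -0.001]
force: [0.2, 0.7, 0.3]
gripper_width: 0.0212
```

```bash
python3 look.py wrist 7 0 512 0 384 1
python3 - <<'E'
from h import *
go(.5585,-.339,.0272,86.4)
E
```

```text
t 12.67 p [ 0.5613 -0.3304  0.0792] F [ 0.67  1.06 -0.43] w 0.0215 yaw 86.85 down -0.99999
shift [ 1.229  -0.1498  0.2181] turn [-0.     -0.0013 -0.0242] rows 4.5222900008235225 0.6090356139275093
t 12.67 p [ 0.5613 -0.3304  0.0792] F [ 0.67  1.06 -0.43] w 0.0215 yaw 86.85 down -0.99999
shift [-0.0594 -0.0153  0.3462] turn [-0.0001 -0.0013  0.0025] rows 1.2647480083978853 0.0700318201608799
```

View pics/wrist7.png

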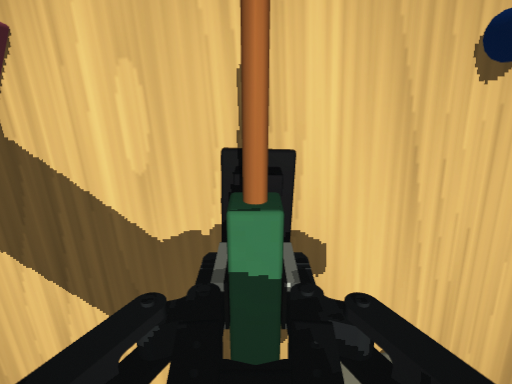

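Call:
arm_command(
  increments="0 0 0.1 0 0 0 -1; 0 0 0.1 0 0 0 -1; 0 0 0.1 0 0 0 -1; 0 0 0.1 0 0 0 -1",
)

```text
clock: 13.0
ee_pos: [0.561, -0.332, 0.065]
tool_rot: [0.726, 0.687, 0.0, -0.0]
force: [0.3, -0.9, -0.9]
gripper_width: 0.0215
```

Run:
```python
from h import *
go(.5585,-.339,.0275,86.4)
```

```text
t 13.0 p [ 0.561 -0.332  0.065] F [ 0.33 -0.89 -0.9 ] w 0.0215 yaw 86.81 down -1.0
shift [-0.0477 -0.0143  0.2502] turn [ 0.     -0.0004  0.0023] rows 0.9175157013647706 0.05860780004220589
```

Call:
arm_command(
  increments="-0.047 -0.014 0.05 0 0 0.0023 -1; -0.047 -0.014 0.12 0 0 0.0023 -1; -0.047 -0.014 0.19 0 0 0.0023 -1; -0.047 -0.014 0.23 0 0 0.0023 -1; -0.047 -0.014 0.235 0 0 0.0023 -1; -0.047 -0.014 0.235 0 0 0.0023 -1",
)

```text
clock: 13.5
ee_pos: [0.5575, -0.3402, 0.0287]
tool_rot: [0.73, 0.684, -0.0, -0.001]
force: [0.4, 0.4, -1.1]
gripper_width: 0.0212
```

```bash
python3 look.py wrist 8 0 512 0 384 1;python3 - <<'E'
from h import *
go(.5585,-.339,.0275,86.4)
E
```

```text
t 13.55 p [ 0.5578 -0.3404  0.0292] F [ 0.37  0.23 -1.22] w 0.0218 yaw 86.29 down -1.0
shift [ 1.2959 -0.1427 -0.1191] turn [-0.0002 -0.0002 -0.0273] rows 4.709249532808586 0.6857288184573933
t 13.55 p [ 0.5578 -0.3404  0.0292] F [ 0.37  0.23 -1.22] w 0.0218 yaw 86.29 down -1.0
shift [0.0093 0.0043 0.0115] turn [-0.0002 -0.0002 -0.0006] rows 0.05535987648430643 0.01668847534270765
```

View pics/wrist8.png

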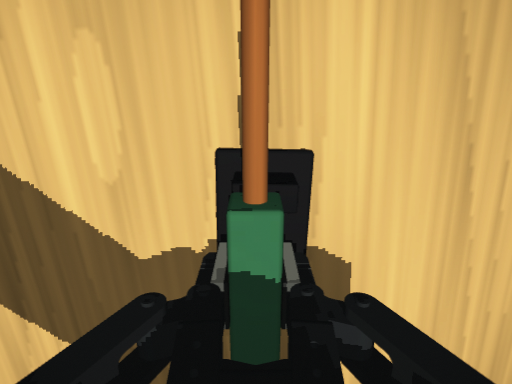

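The handle sits over the rest as it did at pick-up, with the rest's far edge at v≈150 and spanning u 216–313. I'll lower the last 2 mm and release.

Call:
arm_command(
  increments="0.009 0.004 0.012 0 0 0 -1; 0.009 0.004 0.012 0 0 0 -1; 0.009 0.004 0.012 0 0 0 -1; 0.009 0.004 0.012 0 0 0 1; 0.009 0.004 0.012 0 0 0 1; 0.009 0.004 0.012 0 0 0 1; 0.009 0.004 0.012 0 0 0 1;0.009 0.004 0.012 0 0 0 1",
)

```text
clock: 14.22
ee_pos: [0.5586, -0.3394, 0.028]
tool_rot: [0.73, 0.684, 0.0, 0.0]
force: [0.7, 0.4, -1.0]
gripper_width: 0.0806
```

Call:
arm_command(
  increments="0 0 0 0 0 0 1; 0 0 -0.1 0 0 0 1; 0 0 -0.3 0 0 0 1; 0 0 -0.6 0 0 0 1; 0 0 -1 0 0 0 1; 0 0 -1 0 0 0 1; 0 0 -1 0 0 0 1",
)

```text
clock: 14.8
ee_pos: [0.5613, -0.3425, 0.1854]
tool_rot: [0.73, 0.684, 0.001, 0.006]
force: [0.5, -1.3, 1.1]
gripper_width: 0.0854
```

```bash
python3 look.py wrist 9 0 512 0 384 1
```

```text
t 14.85 p [ 0.5601 -0.3411  0.182 ] F [-0.36 -0.22 -0.38] w 0.0854 yaw 86.29 down -0.99997
shift [ 1.3034 -0.1644  0.8923] turn [ 0.0021  0.0013 -0.0273] rows 5.712698068079524 0.6891262296653428
```

View pics/wrist9.png

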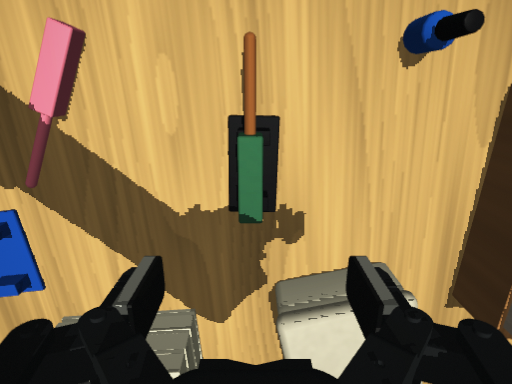

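The tool lies on the rest, with the handle at (250,178) inside the black base at u 228–279. Next I'll check its pose against the first measurement and locate the drawer handle.

Run:
```python
from h import *
for f in ['wrist1','wrist9']:
    w=load(f+'.npz');H=cv2.cvtColor(w['p'],cv2.COLOR_RGB2HSV).astype(int);u,v=np.meshgrid(range(512),range(384))
    roi=(u>215)&(u<305)&(v>25)&(v<270)
    g=(H[...,0]>60)&(H[...,0]<95)&(H[...,1]>90)&roi
    r,k=rect(g);P=plane(w,cv2.boxPoints(r),.052);print(f,r[2],P.mean(0))
    dm=(H[...,0]<14)&(H[...,1]>150)&roi
    l=cv2.fitLine(plane(w,np.argwhere(dm)[:,::-1],.04)[:,:2].astype(np.float32),cv2.DIST_L2,0,.01,.01).ravel();print('dowel yaw',np.degrees(np.arctan2(l[1],l[0])))
    bl=(w['p'].max(2)<45)&roi
    r,k=rect(bl);P=plane(w,cv2.boxPoints(r),.006);print('rest',r,P.mean(0))
t=load('top6.npz');u,v=np.meshgrid(range(512),range(384))
dk=(t['p'].max(2)<70)&(u>115)&(u<137)&(v>145)&(v<195)
r,k=rect(dk);print(r);x0=plane(t,[[u[dk].min(),v[dk][u[dk]<126].mean()]],.095)
P=plane(t,cv2.boxPoints(r),.095);print(P)
bar=dk&(u<126);print('bar',bar.sum(),plane(t,[[u[bar].mean(),v[bar].mean()]],.1), [(c,bar[:,c].sum()) for c in range(117,128)])
go(.542,.205,.2,181.3)
```

```text
wrist1 1.9749339818954468 [ 0.56014334 -0.33654717  0.052     ]
dowel yaw 86.24787
rest ((271.43316650390625, 208.90248107910156), (44.950923919677734, 97.17821502685547), 4.23639440536499) [ 0.55995191 -0.34649836  0.006     ]
wrist9 90.0 [ 0.55894373 -0.33826914  0.052     ]
dowel yaw 86.06652
rest ((267.0, 163.5), (95.0, 22.0), 90.0) [ 0.57585327 -0.33903716  0.006     ]
((129.0, 170.0), (14.0, 36.0), 0.0)
[[0.49680649 0.20446337 0.095     ]
 [0.58527424 0.20802833 0.095     ]
 [0.58599072 0.17352651 0.095     ]
 [0.49755385 0.17015778 0.095     ]]
bar 69 [[0.53478617 0.20223133 0.1       ]] [(117, np.int64(0)), (118, np.int64(0)), (119, np.int64(0)), (120, np.int64(0)), (121, np.int64(0)), (122, np.int64(23)), (123, np.int64(36)), (124, np.int64(6)), (125, np.int64(4)), (126, np.int64(0)), (127, np.int64(0))]
t 14.85 p [ 0.5601 -0.3411  0.182 ] F [-0.36 -0.22 -0.38] w 0.0854 yaw 86.29 down -0.99997
shift [ 3.6249 -0.3552 -0.1366] turn [ 0.0006  0.0027 -0.5279] rows 13.11086611859354 13.270208809439064
```

Call:
arm_command(
  increments="1 -0.1 -0.3 0 0 -0.2 1; 1 -0.1 -0.3 0 0 -0.2 1; 1 -0.1 -0.3 0 0 -0.2 1; 1 -0.1 -0.3 0 0 -0.2 1; 1 -0.1 -0.3 0 0 -0.2 1",
)

```text
clock: 15.27
ee_pos: [0.5556, -0.1776, 0.2228]
tool_rot: [0.475, 0.88, 0.004, -0.002]
force: [0.9, 1.2, 0.1]
gripper_width: 0.0854
```

Run:
```python
from h import *
go(.542,.205,.23,181.3);go(.542,-.05,.23,160)
```

```text
t 15.27 p [ 0.5556 -0.1776  0.2228] F [0.87 1.16 0.08] w 0.0854 yaw 123.23 down -0.99996
shift [ 2.1837  1.3224 -0.0266] turn [ 0.0026 -0.001  -0.3226] rows 9.183566445035975 8.110050943985469
t 15.27 p [ 0.5556 -0.1776  0.2228] F [0.87 1.16 0.08] w 0.0854 yaw 123.23 down -0.99996
shift [ 0.7618  0.3908 -0.041 ] turn [ 0.0023 -0.0014 -0.2043] rows 3.083221543672394 5.135365689661871
```

Call:
arm_command(
  increments="1 0.6 -0.03 0 0 -0.2 1; 1 0.6 -0.03 0 0 -0.2 1; 1 0.6 -0.03 0 0 -0.2 1; 1 0.6 -0.03 0 0 -0.2 1; 1 0.6 -0.03 0 0 -0.2 1",
)

```text
clock: 15.68
ee_pos: [0.5487, -0.002, 0.2253]
tool_rot: [0.182, 0.983, 0.003, -0.003]
force: [0.5, 2.1, -0.3]
gripper_width: 0.0854
```

Run:
```python
from h import *
go(.542,.14,.22,181.3)
```

```text
t 15.68 p [ 0.5487 -0.002   0.2253] F [ 0.5   2.05 -0.31] w 0.0854 yaw 159.07 down -0.99996
shift [0.3794 0.8678 0.0431] turn [ 0.0022 -0.0017 -0.1235] rows 3.4104756978047885 3.1060569013343797
```

Call:
arm_command(
  increments="0.45 1 0.04 0 0 -0.1235 1; 0.45 1 0.04 0 0 -0.1235 1; 0.45 1 0.04 0 0 -0.1235 1; 0.45 1 0.04 0 0 -0.1235 1; 0.45 1 0.04 0 0 -0.1235 1; 0.45 1 0.04 0 0 -0.1235 1; 0.45 1 0.04 0 0 -0.1235 1",
)

```text
clock: 16.27
ee_pos: [0.5429, 0.15, 0.2198]
tool_rot: [-0.001, 1.0, -0.001, -0.001]
force: [0.2, -1.5, -0.5]
gripper_width: 0.0851
```

```bash
python3 look.py wrist 10 0 512 0 384 1;  python3 - <<'E'
from h import *
go(.542,.203,.11,181.3)
E
```

```text
t 16.32 p [0.5434 0.1487 0.2203] F [0.8  0.18 0.02] w 0.0853 yaw -179.98 down -1.0
shift [-0.0391 -1.9557  1.1578] turn [-1.000e-03  1.000e-04  4.934e-01] rows 8.176627908806205 12.404392322931617
t 16.32 p [0.5434 0.1487 0.2203] F [0.8  0.18 0.02] w 0.0853 yaw -179.98 down -1.0
shift [0.0078 0.3634 0.7343] turn [-0.0007 -0.0006 -0.0071] rows 2.947186687883553 0.18084391120290938
```

View pics/wrist10.png

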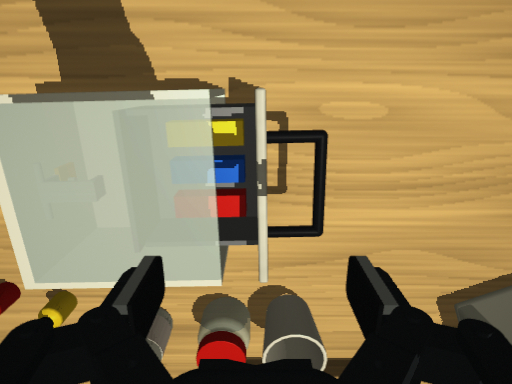

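The wrist view shows the black bar from (323,133) to (319,233), its centre at about (321,183), with the drawer front at u≈262.

Run:
```python
from h import *
w=load('wrist10.npz');P=plane(w,[[322.5,136],[318.5,231],[320.8,183],[262,183]],.095);print(P)
dk=(w['p'].max(2)<60);
for r in (150,165,180,200,215): 
    x=np.where(dk[r,305:335])[0]+305;print(r,x.min(),x.max(),plane(w,[[x.mean(),r]],.097))
```

```text
[[0.49872328 0.20380676 0.095     ]
 [0.58276879 0.20612495 0.095     ]
 [0.53824598 0.20512731 0.095     ]
 [0.53842372 0.15541107 0.095     ]]
150 315 326 [[0.50973813 0.20255315 0.097     ]]
165 315 325 [[0.52219791 0.202986   0.097     ]]
180 314 324 [[0.53504227 0.20301499 0.097     ]]
200 314 323 [[0.55279408 0.20376842 0.097     ]]
215 313 323 [[0.56660586 0.20424743 0.097     ]]
```

Run:
```python
from h import *
go(.541,.204,.15,181.5);go(.541,.204,.085,181.5)
```

```text
t 16.32 p [0.5434 0.1487 0.2203] F [0.8  0.18 0.02] w 0.0853 yaw -179.98 down -1.0
shift [0.0149 0.3695 0.4676] turn [-0.0007 -0.0006 -0.0082] rows 2.1444500039746934 0.208586644785409
t 16.32 p [0.5434 0.1487 0.2203] F [0.8  0.18 0.02] w 0.0853 yaw -179.98 down -1.0
shift [0.0141 0.3704 0.901 ] turn [-0.0007 -0.0006 -0.0082] rows 3.504401160436734 0.208586644785409
```

Call:
arm_command(
  increments="0.015 0.37 0.2 0 0 -0.008 -0.3; 0.015 0.37 0.4 0 0 -0.008 -0.3; 0.015 0.37 0.45 0 0 -0.008 -0.3; 0.015 0.37 0.45 0 0 -0.008 -0.3; 0.015 0.37 0.45 0 0 -0.008 -0.3; 0.015 0.37 0.45 0 0 -0.008 -0.3; 0.015 0.37 0.45 0 0 -0.008 -0.3",
)

```text
clock: 16.9
ee_pos: [0.5433, 0.2042, 0.1559]
tool_rot: [-0.012, 1.0, 0.0, 0.002]
force: [0.2, 0.3, 0.1]
gripper_width: 0.0297
```

Run:
```python
from h import *
go(.541,.204,.085,181.5)
```

```text
t 16.9 p [0.5433 0.2042 0.1559] F [0.22 0.33 0.13] w 0.0297 yaw -178.63 down -0.99999
shift [ 0.0175 -0.0009  0.4728] turn [ 0.0001  0.0013 -0.0007] rows 1.7018227530435213 0.03681143913307121
```

Call:
arm_command(
  increments="0.015 0 0.15 0 0 0 -0.3; 0.015 0 0.3 0 0 0 -0.3; 0.015 0 0.42 0 0 0 -0.3; 0.015 0 0.47 0 0 0 -0.3; 0.015 0 0.47 0 0 0 -0.3; 0.015 0 0.47 0 0 0 -0.3",
)

```text
clock: 17.4
ee_pos: [0.5401, 0.2057, 0.0845]
tool_rot: [-0.013, 1.0, 0.0, 0.001]
force: [0.4, -0.1, -0.0]
gripper_width: 0.0298
```

Call:
arm_command(
  increments="0 0 0 0 0 0 -1; 0 0 0 0 0 0 -1; 0 0 0 0 0 0 -1; 0 0 0 0 0 0 -1; 0 0 0 0 0 0 -1; 0 0 0 0 0 0 -1",
)

```text
clock: 17.9
ee_pos: [0.5407, 0.2061, 0.0853]
tool_rot: [-0.014, 1.0, 0.0, 0.002]
force: [-1.1, -0.5, 5.7]
gripper_width: 0.008
```

```bash
python3 look.py wrist 11 0 512 0 384 1
```

```text
t 17.95 p [0.5407 0.2061 0.0853] F [-0.42 -0.8   6.26] w 0.0077 yaw -178.44 down -0.99999
shift [ 0.0091 -2.3417  0.252 ] turn [0.0012 0.0007 0.502 ] rows 8.472101048630732 12.61994885202513
```

View pics/wrist11.png

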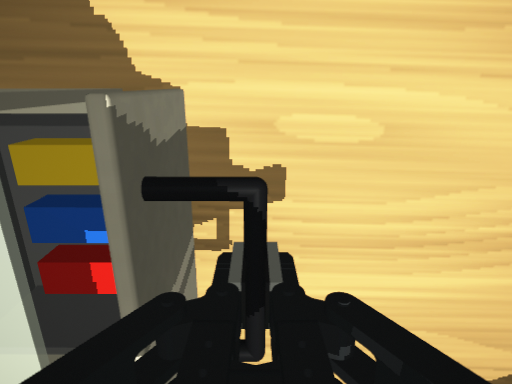

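The bar is gripped between the pads. I'll pull along the box's +x.

Call:
arm_command(
  increments="0 0.05 0 0 0 0 -1; 0 0.1 0 0 0 0 -1; 0 0.16 0 0 0 0 -1; 0 0.22 0 0 0 0 -1; 0 0.28 0 0 0 0 -1; 0 0.33 0 0 0 0 -1; 0 0.36 0 0 0 0 -1; 0 0.36 0 0 0 0 -1",
)

```text
clock: 18.62
ee_pos: [0.5392, 0.2621, 0.0854]
tool_rot: [-0.014, 1.0, 0.001, 0.002]
force: [0.1, 1.3, 4.8]
gripper_width: 0.0077
```

Call:
arm_command(
  increments="0 0.013 0 0 0 0 -1; 0 0.013 0 0 0 0 -1; 0 0.026 0 0 0 0 -1; 0 0.026 0 0 0 0 -1",
)

```text
clock: 18.95
ee_pos: [0.5392, 0.2623, 0.0853]
tool_rot: [-0.013, 1.0, -0.001, 0.002]
force: [-0.4, -4.2, 6.7]
gripper_width: 0.0076
```

```bash
python3 look.py top 12 60 260 100 250 4
```

```text
t 19.0 p [0.5392 0.2623 0.0853] F [-0.5  -2.03  7.38] w 0.0079 yaw -178.49 down -0.99999
shift [ 0.007  -2.7157  0.2578] turn [4.000e-04 1.100e-03 5.017e-01] rows 9.812494771034387 12.61282573981365
```

View pics/top12.png

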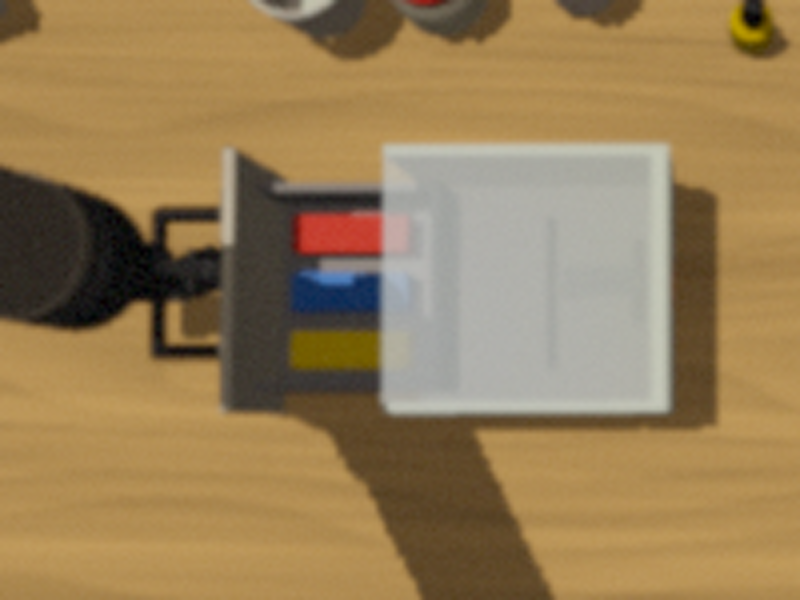

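The drawer reached its stop: it moved 56 mm beyond the sprung position and the last 4 mm of command gave no motion. I'll release and lift off.

Call:
arm_command(
  increments="0 -0.013 0 0 0 0 -1; 0 -0.013 0 0 0 0 -0.3; 0 -0.013 0 0 0 0 -0.3; 0 -0.013 0 0 0 0 -0.3; 0 -0.013 0 0 0 0 -0.3; 0 -0.013 0 0 0 0 -0.3",
)

```text
clock: 19.5
ee_pos: [0.5371, 0.2621, 0.0829]
tool_rot: [-0.014, 1.0, -0.0, -0.0]
force: [0.7, -0.1, 0.6]
gripper_width: 0.0299
```

Call:
arm_command(
  increments="0 0 -0.1 0 0 0 -0.3; 0 0 -0.25 0 0 0 -0.3; 0 0 -0.5 0 0 0 -0.3; 0 0 -0.8 0 0 0 -0.3; 0 0 -1 0 0 0 -0.3; 0 0 -1 0 0 0 -0.3; 0 0 -1 0 0 0 -0.3",
)

```text
clock: 20.08
ee_pos: [0.539, 0.2626, 0.2361]
tool_rot: [-0.014, 1.0, 0.001, 0.003]
force: [-0.2, -0.7, -0.4]
gripper_width: 0.0297
```

Call:
arm_command(
  increments="0 0.6 0 0 0 0 -0.3; 0 0.6 0 0 0 0 -0.3; 0 0.6 0 0 0 0 -0.3; 0 0.6 0 0 0 0 -0.3; 0 0.6 0 0 0 0 -0.3; 0 0.6 0 0 0 0 -0.3",
)

```text
clock: 20.58
ee_pos: [0.5351, 0.35, 0.2319]
tool_rot: [-0.013, 1.0, -0.002, -0.001]
force: [0.2, -0.3, -0.6]
gripper_width: 0.0301
```

```bash
python3 look.py top 13 0 512 0 384 1;python3 look.py scene 13 0 512 0 384 1
python3 - <<'E'
from h import *
t=load('top13.npz');t0=load('top0.npz');u,v=np.meshgrid(range(512),range(384))
for f in (t0,t):
    H=cv2.cvtColor(f['p'],cv2.COLOR_RGB2HSV).astype(int)
    g=(H[...,0]>65)&(H[...,0]<95)&(H[...,1]>100)&(H[...,2]>40)&(abs(u-330)<40)&(abs(v-170)<20)
    r,k=rect(g);print(r,plane(f,cv2.boxPoints(r),.052).mean(0), np.median(pts(f,np.argwhere(g)[:,::-1],f['d'][g])[:,2]))
E
```

```text
t 20.63 p [0.5355 0.3496 0.2324] F [0.49 0.3  1.08] w 0.03 yaw -178.58 down -1.0
shift [-0.0096 -3.2958  1.2429] turn [-9.000e-04  4.000e-04  5.012e-01] rows 12.670328707083572 12.600667697646575
t 20.68 p [0.5356 0.3497 0.2329] F [ 0.44 -0.4   0.31] w 0.0297 yaw -178.59 down -1.0
shift [-0.0088 -3.2973  1.2436] turn [-5.000e-04  3.000e-04  5.012e-01] rows 12.676543775731156 12.598772654662522
((337.70294189453125, 169.36175537109375), (28.914583206176758, 9.203579902648926), 4.398705005645752) [ 0.55944602 -0.33680936  0.052     ] 0.05188385353667557
((337.8401794433594, 169.75820922851562), (28.247150421142578, 9.506253242492676), 5.194429397583008) [ 0.55841816 -0.33717272  0.052     ] 0.051414894094628405
```

View pics/top13.png

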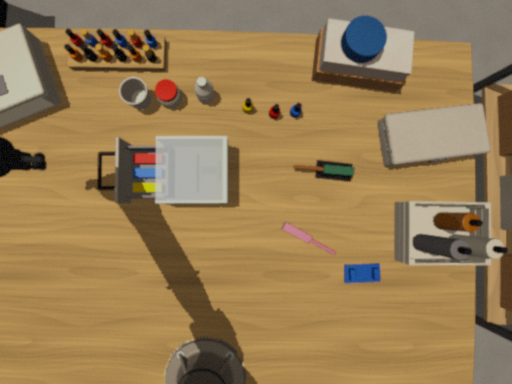

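View pics/scene13.png

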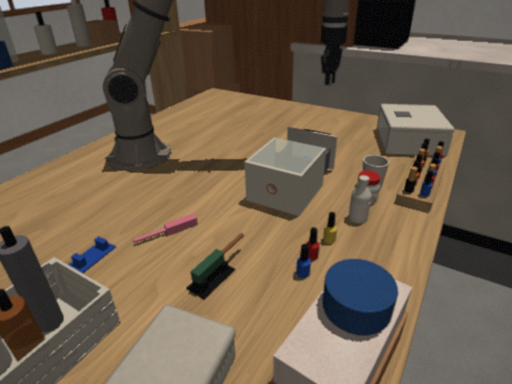

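In the final views the drawer bar is at u≈99 (it was 135 when shut, so about 86 mm out). The tool is back on its rest at (338,170), and the bottles, jar and cup are unmoved.

```bash
python3 -c "
from cell import manip,get_obs
print(manip.hand_in(),get_obs()['clock'])"
```

```text
the job is handed in; nothing more can be done
the job is handed in; nothing more can be done
```

The job is done and handed in: the drawer is fully out and the tool is back on its rest. It took about 21 s of the 72 s allowed.

- **Catch:** I put the dowel through the orange-ringed hole and pressed in 1–2 mm steps. The highest push force I read was about 9.5 N, read at the end of each move, so a brief peak in between would not show. The top view then showed the drawer sprung out.
- **Drawer:** I laid the tool back first, then pinched the black handle and pulled until the drawer stopped moving. It stands about 86–88 mm out.
- **Tool:** the handle's centre is within about 2 mm of where it started, with its yaw within about 1° and its height unchanged.
- **Bystanders and gripper:** the bottles, jar and cup look unmoved in the top and scene views. The gripper is clear of everything.

**Checks that disagreed:**
- The dowel tip measured about 3 mm shorter ahead of the grip than I had first assumed. The tool was simply held slightly off-centre, so this did not affect the insertion.
- A second attempt to locate the black rest from the wrist camera failed because the mask caught only part of it. I confirmed the placing from the handle's position instead.

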